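# Find the free cell of a light-tight vial block by touch and store a vial in it

## Robot

A 6-joint arm with a two-finger parallel gripper is mounted at the origin on a cart in front of the work surface, level with it; the furniture and walls round the work are solid. World frame = base frame: x ahead of the robot, y to its left, z up, the work surface at z = 0. Lengths are in m, angles in degrees, forces in N, time in s.
With the tool pointing down it reaches from about 0.35 to 0.875 m from the base axis. Payload 4.2 kg.
Tool frame: the origin (TCP) lies on the centre line of the jaws, within the pads' length; the fingertips stand 19 mm ahead of it and the grasp point (between the pads) is the TCP; z points along the fingers, y is the line along which they close (so a half turn about z gives the same grasp; the last joint's range is limited). The gripper opens to 87 mm and grips with 3 to 60 N. Pads are 19 mm wide; open, the fingers measure 117 mm over their backs; the gripper's body (75 mm by 190 mm) begins 51 mm behind the grasp point.
Start: joints at [-49.412, 22.042, 0.453, 0, -68.411, -14.817], TCP at [0.272, -0.563, 0.242] pointing down, gripper open.
Joint ranges: [-179.83, 179.83], [-69.29, 118.12], [-61.27, 80.66], [-181.25, 117.63], [-171.15, -9.14], [-177.46, 177.46]. Speed limits (degrees/s): [159.86, 159.86, 180, 180, 180, 180].

## Interface

Orientations are given as a 3x3 rotation matrix whose columns are the frame's x, y, z axes.
In Python, from station import sense, capture, finish_job, search_frame, masks_of gives the robot as it stands.
- The arm moves only by the tool drive_tool, never from a script. Its argument "rows" is a list of rows, each a list of 7 numbers: the opening in per cent of the stroke, from 0 (shut) to 100 (fully open), then the shift along the world's x, y, z in mm, then the turn, a rotation vector about the world's x, y, z in rad. In form: [[fingers, dx, dy, dz, wx, wy, wz], ...]. A call has 1 to 5 rows; each row shifts and turns the commanded pose from where the row before left it; what a row does not reach is not made up. A row lasts 1/12 s, in which the tool goes at most 41.7 mm and 7.16 degrees, less where a joint would pass 70% of its speed; a pose out of reach is approached as far as the arm can. A call is refused whole if a number of a shift passes 41.7 or a number of a turn 0.125, either way. A call with a gripper value outside its range is refused whole. The fingers move at their own pace and stop on an object; the grip force is fixed at half the most. Time passes only in rows, so rows that do not move let the fingers close. It gives the time, the measured TCP pose, the force, the opening and the grip force at its end, in the units of the state.
- sense(): the state, without advancing time (a new reading comes with each control period).
- capture(name): name is "scene" or "top" or "wrist"; returns a dict with "frame" (420x560x3 uint8, red, green, blue), "z_map" (420x560 float32, m along the optical axis (not along the pixel's ray), 0 where there is no reading), "fx", "fy", "cx", "cy" (pixels), "R" (3x3) and "t" (3): a world point X has camera coordinates R X + t; the wrist camera has in their place "T_tool_cam" (4x4, takes a point from camera to tool coordinates, whose origin is the TCP and whose axes are the flange's). Camera axes: x right, y down, z forward; pixel columns grow to the right and rows downward; lengths in m; the calibration is good to about 2 mm. The wrist camera is an equidistant fisheye: a pixel r from the principal point sees the ray r / f radians off the axis. A picture is of the moment at which its call begins: read the wrist's pose just before it.
- finish_job(): hands the job in; it is judged then, once.
Trained networks look in a picture, given as the dict that the camera call returned (one of the last four; its "shot" number tells which), for a name from the list of things; names that differ only in an ending like _2 or _b are one class to them, and where a whole thing is asked for, a point or a joint stands for the part that bears it (a point fixed in the world has none). Each returns a list of dicts, best first, with "p" (0 to 1); they miss things now and then, are a little off and sometimes report something else, mostly with a low value. They report only what shows in the picture. A call takes as long as a camera call. They do not tell look-alikes from the thing itself.
- search_frame(label, picture): "xy" ([column, row] in pixels, amid what is visible of it).
- masks_of(label, picture): "region" (420x560 bool, what is visible of it) and "xy" ([column, row] in pixels, amid what is visible of it).
The state is a dict: "time_s": time; "joints": joint angles; "joint_velocities": joint speeds; "effort": joint torques, N m; "tcp_pos": TCP position; "ee_rot": TCP orientation; "wrist_force": force on the tool from outside, world axes, zero at the start; "moment": the same for the moment, N m; "gripper_width": opening from 0.0 (shut) to 1.0 (fully open); "gripper_force": force on a finger pad.
Only numpy, scipy, OpenCV 4.12 (cv2) and the standard library are available. Lean on these libraries where they do the work, as an engineer would, in place of code of your own. Each camera call takes 0.05 s, during which the arm holds its last target. There are 200 camera calls.

## Task

Put the white-capped vial away in the tilted light-tight block: slide the block's retaining bar all the way up off the cell mouths, feel with the vial which one of the four shuttered cells is still free (the other three hold a vial already), and let it go all the way down to the floor of that cell. Then slide the bar fully back down over the mouths, and do not disturb the black-capped vial, the timer or the dish that stand about.

Things in the scene. Friction and masses are not known exactly. Their poses are not given: they have to be found in the camera images.
- vial: the loose glass vial with the WHITE cap, 27 mm diameter, 60 mm tall (the cap is its top 12 mm, 24 mm wide), about 60 g, upright on the worktop; origin at the centre of its underside, z up through the cap. To be stored, cap outward. Grip only its top 24 mm or less: it goes 30 mm into a cell while held, and when let go there slides down to the floor by its own weight
- black_vial: a vial of the same size with a BLACK cap, also standing on the worktop; a bystander (origin at the centre of its underside)
- block: white fixed block on a low stand, four square cells in a row. Origin: on its top face, middle of the row of mouths, 95 mm above the worktop. z = normal of the top face = cell direction, leaning 0.49 rad (28 deg) from vertical toward the robot; x up the slope, away from the robot; y along the row. Top face: x -24 to +62 mm, y +-97 mm, with 11 mm tall guide rails at |y| 92 to 97 mm
- cell1 (a point): centre of the mouth of cell 1 (leftmost, one blue dot), on the top face: block x 0, y +66 mm. Each cell is 35 mm (x) by 32 mm (y) inside, its flat floor 81 mm below the top face. All four are equally likely to be the one that is free
- cell2 (a point): centre of the mouth of cell 2 (two dots): block x 0, y +22 mm. Under each mouth two black rubber leaves, hinged on the near and far wall, meet in the middle; they yield inward to under 0.1 N and close by themselves once a vial has gone down past them, so a full cell looks like a free one
- cell3 (a point): centre of the mouth of cell 3 (three dots): block x 0, y -22 mm. In a full cell the cap of the stored vial lies 21 mm below the top face and firmly stops whatever is pushed in there; in the free cell nothing does, down to the floor
- cell4 (a point): centre of the mouth of cell 4 (rightmost, four dots): block x 0, y -66 mm
- bar (a joint): retaining bar, a steel strip 14 mm wide and 183 mm long, its top 8 mm above the top face, lying along the row; m slid along the block's +x axis (up the slope). 0 = over the middle of the mouths (they are barred), 0.042 = stop, clear of all mouths. It stays where it is left; friction about 2 N
- bar_grip (a point): middle of the top of the bar's orange grip, a fin 22 mm along the block's x, 14 mm along its y, standing 23 mm above the bar (8 to 31 mm above the top face), at block y 0; moves with the bar. Can be pinched across its 14 mm or pushed
- timer: white bench timer 64 x 70 x 18 mm lying on the worktop, a bystander (origin at the centre of its underside)
- petri: closed petri dish 90 mm diameter, 16 mm tall lying on the worktop, a bystander (origin at the centre of its underside)
Not all that is in view belongs to the job. There is more than one size of the vial; the one meant has the size given above.

How it is judged:
By the outcome, as a careful person would: the job done as asked, in the order asked, and still so for the second after the job is handed in, with the robot touching nothing.
It also fails if it takes over 64 s, if anything falls off the work surface, if the arm or the gripper's body presses on something with over 40 N, if the wrist force passes 120 N, or if a joint passes its speed limit or range.

## Working session

There is one attempt and no reset: what is moved stays moved. The work goes in short steps, Python scripts to look and compute and a tool call to move; the robot and the scene stay as the last step left them, time stands still between calls to the robot, and variables do not carry over. Pictures are saved under pics/ and viewed, at most 10 in all, crops included, and the job is handed in when it is done.

Besides the shell and the picture viewer there is one more tool, called after ">>>" by a JSON object that holds its "fn" and its "kwargs", one argument or row to a line. drive_tool: Moves the arm, as the interface text tells. Its arguments: {"type":"object","properties":{"rows":{"type":"array"}},"required":["rows"]}

```bash
mkdir -p pics; ls; cat > h.py <<'E'
import numpy as np, cv2
from station import sense, capture, finish_job, search_frame, masks_of
def world(c,u,v,z=None):
    z=c["z_map"][int(round(v)),int(round(u))] if z is None else z
    p=np.array([(u-c["cx"])/c["fx"]*z,(v-c["cy"])/c["fy"]*z,z])
    return c["R"].T@(p-c["t"])
def cloud(c):
    v,u=np.mgrid[:420,:560]; z=c["z_map"]
    p=np.stack([(u-c["cx"])/c["fx"]*z,(v-c["cy"])/c["fy"]*z,z],-1)
    return (p-c["t"])@c["R"]
def proj(c,X):
    p=c["R"]@np.array(X)+c["t"]; return p[0]/p[2]*c["fx"]+c["cx"],p[1]/p[2]*c["fy"]+c["cy"]
def save(c,n): cv2.imwrite("pics/"+n,c["frame"][...,::-1])
E
python3 - <<'E'
from h import *
np.set_printoptions(precision=3,suppress=True)
pics=[]
for n in("scene","top"):
    c=capture(n); pics.append(c["frame"]); P=cloud(c)
    for l in("vial","black_vial","block","bar_grip","bar","timer","petri"):
        for d in masks_of(l,c)[:4]:
            m=d["region"]&(c["z_map"]>0); q=P[m]
            print(n,l,round(d["p"],2),np.round(d["xy"]),m.sum(),np.median(q,0),q.min(0),q.max(0) if len(q) else'')
cv2.imwrite("pics/a.png",pics[0][...,::-1]);cv2.imwrite("pics/b.png",pics[1][...,::-1])
E
```

```text
pics
scene vial 0.82 [355. 205.] 332 [ 0.505 -0.158  0.049] [ 0.492 -0.183  0.001] [ 0.528 -0.148  0.088]
scene vial 0.64 [375. 218.] 206 [ 0.441 -0.16   0.031] [ 0.429 -0.253 -0.002] [ 0.505 -0.151  0.062]
scene black_vial 0.63 [326. 211.] 164 [ 0.575 -0.122  0.033] [ 0.565 -0.172 -0.   ] [ 0.593 -0.112  0.063]
scene block 0.86 [257. 228.] 3405 [0.581 0.173 0.092] [ 0.536 -0.112 -0.004] [0.788 0.251 0.133]
scene block 0.62 [267. 220.] 444 [0.564 0.157 0.103] [0.544 0.057 0.09 ] [0.59  0.244 0.129]
scene bar_grip 0.82 [267. 221.] 327 [0.562 0.158 0.104] [0.544 0.057 0.094] [0.578 0.239 0.126]
scene bar 0.67 [271. 221.] 332 [0.562 0.156 0.104] [0.544 0.065 0.094] [0.58  0.235 0.128]
scene petri 0.78 [222. 313.] 969 [0.488 0.382 0.006] [ 0.444  0.329 -0.002] [0.549 0.426 0.019]
top vial 0.66 [376. 262.] 108 [ 0.443 -0.161  0.059] [ 0.43  -0.186  0.004] [ 0.455 -0.154  0.065]
top vial 0.47 [379. 236.] 220 [ 0.511 -0.162  0.083] [ 0.494 -0.184  0.013] [ 0.528 -0.151  0.091]
top black_vial 0.21 [171. 243.] 880 [0.488 0.383 0.008] [0.445 0.336 0.   ] [0.531 0.426 0.023]
top block 0.92 [257. 202.] 3248 [0.594 0.147 0.106] [ 0.535  0.041 -0.002] [0.67  0.262 0.137]
top bar_grip 0.57 [255. 212.] 505 [0.564 0.147 0.105] [0.545 0.059 0.008] [0.579 0.241 0.131]
top bar 0.69 [253. 211.] 547 [0.564 0.154 0.104] [0.545 0.059 0.031] [0.583 0.241 0.131]
top timer 0.93 [333. 173.] 533 [ 0.683 -0.058  0.019] [ 0.653 -0.093  0.006] [ 0.716 -0.023  0.027]
top timer 0.55 [170. 240.] 885 [0.488 0.383 0.008] [ 0.445  0.336 -0.002] [0.531 0.426 0.023]
top petri 0.59 [170. 242.] 886 [0.488 0.382 0.008] [ 0.442  0.336 -0.001] [0.532 0.426 0.023]
```

```bash
python3 - <<'E'
import cv2
a=cv2.imread("pics/a.png");b=cv2.imread("pics/b.png")
x=cv2.resize(a[150:350,170:450],(800,571),interpolation=cv2.INTER_CUBIC)
cv2.imwrite("pics/a2.png",x)
x=cv2.resize(b[130:300,130:420],(800,469),interpolation=cv2.INTER_CUBIC)
cv2.imwrite("pics/b2.png",x)
E
```

```text
(no output)
```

View pics/a2.png

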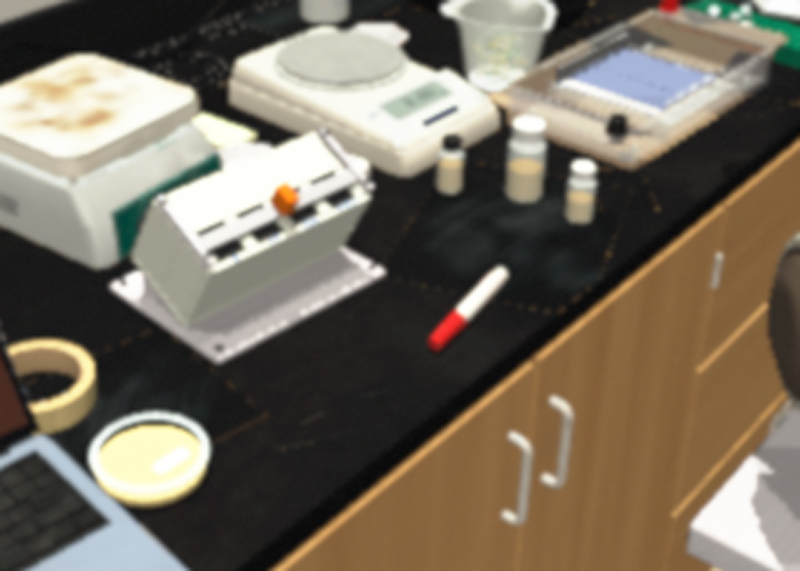

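View pics/b2.png

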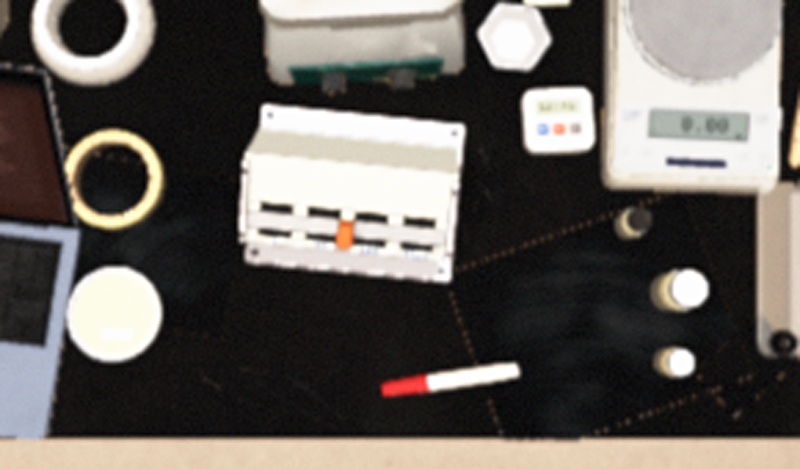

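The white-capped candidates are in the scene picture at (355,205), about 90 mm tall and wider, and at (375,218), about 62 mm tall. The near, small one at (0.442,-0.161) is the 60 mm vial, and the crops show it as the smaller of the two. The bar lies across the mouths with its orange fin at top pixel ~(255,212). Next I fit the block pose.

```bash
cat >> h.py <<'E'
T=0.49
def blockR(psi):
    c,s=np.cos(psi),np.sin(psi)
    return np.array([[c*np.cos(T),-s,-c*np.sin(T)],[s*np.cos(T),c,-s*np.sin(T)],[np.sin(T),0,np.cos(T)]])
E
python3 - <<'E'
from h import *
np.set_printoptions(precision=4,suppress=True)
from scipy.optimize import least_squares
s=sense();print(s["ee_rot"],s["tcp_pos"],s["wrist_force"])
for n in("top","scene"):
    c=capture(n);P=cloud(c)
    m=masks_of("block",c)[0]["region"]&(c["z_map"]>0)
    q=P[m]
    # top-face plane by yaw+offset
    f=lambda p:((q-np.array([p[1],0.15,.095]))@blockR(p[0])[:,2])
    g=least_squares(lambda p:f(p),[-0.05,0.57],loss="cauchy",f_scale=0.002)
    psi,x0=g.x
    R=blockR(psi);l=(q-np.array([x0,.15,.095]))@R
    k=abs(l[:,2])<.004
    print(n,"plane",psi,x0,k.sum(),"x",np.percentile(l[k,0],[1,99]),"y",np.percentile(l[k,1],[1,99]))
    hsv=cv2.cvtColor(c["frame"],cv2.COLOR_RGB2HSV)
    o=(hsv[...,0]<16)&(hsv[...,1]>160)&(hsv[...,2]>120)&cv2.dilate(m.astype(np.uint8),np.ones((9,9)))[:].astype(bool)&(c["z_map"]>0)
    w=P[o];print("orange",o.sum(),np.median(w,0),w.min(0),w.max(0), np.argwhere(o).mean(0)[::-1])
    # side edges in y as function of x for yaw: per-row extremes
    e=[]
    for r in np.unique(np.argwhere(m)[:,0]):
        mm=m[r]&(abs(((P[r]-np.array([x0,.15,.095]))@R)[:,2])<.004)
        if mm.sum()>30: a=np.flatnonzero(mm);e.append([r,a[0],a[-1],*P[r,a[0]],*P[r,a[-1]]])
    e=np.array(e);print(e[::4])
cs=[capture(n) for n in("top",)]
c=cs[0]; x=cv2.resize(c["frame"][165:235,205:305],(800,560),interpolation=cv2.INTER_CUBIC);cv2.imwrite("pics/c.png",x[...,::-1])
E
```

```text
[[-0.9005 -0.4348  0.    ]
 [-0.4348  0.9005 -0.    ]
 [-0.     -0.     -1.    ]] [ 0.2718 -0.5628  0.2416] [-0.7661  0.3078  0.0501]
top plane -0.09419023716104948 0.5630023591874428 1863 x [-0.0195  0.0654] y [-0.09   0.092]
orange 45 [0.5547 0.1496 0.1245] [0.545  0.1446 0.0887] [0.5647 0.1613 0.1324] [254.6222 214.9111]
[[188.     221.     256.       0.6218   0.235    0.1228   0.6223   0.1479
    0.1247]
 [192.     220.     292.       0.6127   0.238    0.1168   0.6129   0.0581
    0.1247]
 [196.     221.     293.       0.6027   0.2354   0.1158   0.6031   0.0555
    0.123 ]
 [200.     220.     292.       0.594    0.2392   0.1049   0.5942   0.0575
    0.1144]
 [204.     220.     292.       0.5843   0.2394   0.1013   0.5846   0.0573
    0.1096]
 [208.     243.     292.       0.5744   0.1811   0.1026   0.5745   0.0572
    0.109 ]
 [217.     223.     291.       0.5531   0.2336   0.0815   0.5529   0.0591
    0.0961]]
scene plane -0.09814570285582995 0.5665551174809957 1461 x [-0.0238  0.0606] y [-0.0926  0.0976]
orange 41 [0.5541 0.157  0.1154] [0.5448 0.1496 0.1061] [0.5663 0.1598 0.1253] [269.2439 220.3902]
[[207.     257.     289.       0.6173   0.1357   0.1232   0.5746   0.0578
    0.1072]
 [211.     247.     287.       0.623    0.1666   0.1219   0.5711   0.07
    0.1013]
 [215.     236.     296.       0.6271   0.2013   0.1231   0.5495   0.0585
    0.0924]
 [219.     228.     299.       0.6274   0.2281   0.1228   0.5385   0.059
    0.0846]
 [223.     224.     293.       0.6261   0.243    0.1183   0.5394   0.0826
    0.0822]
 [227.     228.     284.       0.6105   0.2444   0.1137   0.5441   0.1128
    0.0816]]
```

View pics/c.png

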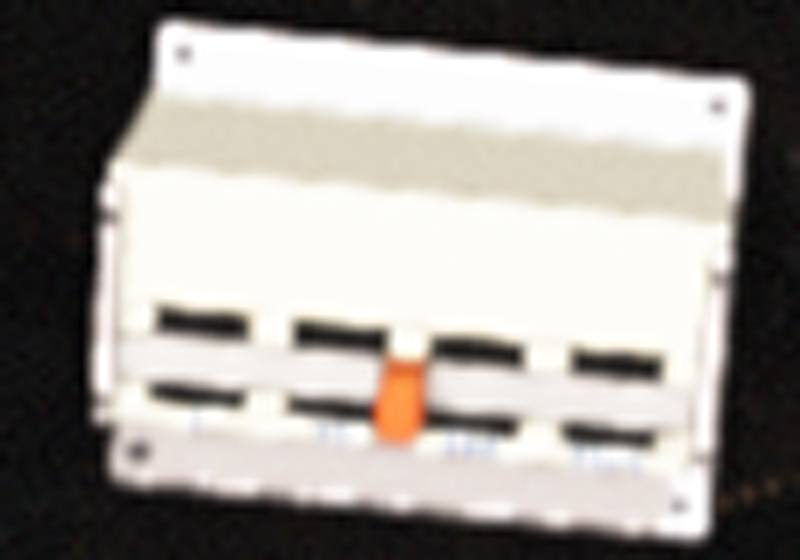

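The top crop shows four mouths behind the bar and the fin at crop (402,400). I fit the pose from the mouth corners.

```bash
python3 - <<'E'
from h import *
np.set_printoptions(precision=4,suppress=True)
from scipy.optimize import least_squares
c=capture("top")
Y=[66,22,-22,-66];h=17.5
pts=[(h,82,158,308),(h,50,248,318),(h,38,296,322),(h,6,388,335),(h,-6,433,339),(h,-38,523,350),(h,-50,573,352),(h,-82,662,360),
(-h,82,150,398),(-h,50,243,407),(-h,38,288,412),(-h,-38,517,435),(-h,-50,563,440),(-h,-82,653,447)]
A=np.array(pts)
def res(p):
    R=blockR(p[0]);o=np.array([p[1],p[2],.095]);r=[]
    for x,y,u,v in pts:
        uu,vv=proj(c,o+R@np.array([x,y,0])/1000); r+=[uu-(205+u/8-.4375),vv-(165+v/8-.4375)]
    return np.array(r)
g=least_squares(res,[-.1,.566,.15],loss="soft_l1",f_scale=.5);print(g.x);print(res(g.x).reshape(-1,2))
p=g.x;R=blockR(p[0]);o=np.array([p[1],p[2],.095]);print(R)
tip=o+R@[0,0,.031];print("fin top",tip,np.array(proj(c,tip)))
print("grip TCP",o+R@[0,0,.030])
Rt=np.column_stack([-R[:,0],R[:,1],-R[:,2]])
from scipy.spatial.transform import Rotation as Ro
s=sense();print("turn",Ro.from_matrix(Rt@np.array(s["ee_rot"]).T).as_rotvec())
# vial centre from cap points, top and scene
for n in("top","scene"):
    k=capture(n);P=cloud(k);b=(np.hypot(P[...,0]-.442,P[...,1]+.161)<.03)&(k["z_map"]>0)
    q=P[b&(P[...,2]>.055)&(P[...,2]<.07)];w=P[b&(P[...,2]>.015)&(P[...,2]<.07)];print(n,len(q),np.median(q,0),q.min(0),q.max(0),"all",w.min(0),w.max(0))
E
```

```text
[-0.0998  0.5643  0.15  ]
[[-0.6788 -0.518 ]
 [ 0.6775 -0.4249]
 [-0.5989 -0.4216]
 [ 0.4875 -0.7057]
 [-0.4213 -0.7032]
 [ 0.8954 -0.7394]
 [-0.6458 -0.4877]
 [ 0.7761 -0.151 ]
 [-0.3667  0.936 ]
 [ 0.4594  1.1303]
 [-0.5001  0.9997]
 [ 0.3774  1.2507]
 [-0.7215  1.1186]
 [ 0.4217  1.5567]]
[[ 0.8779  0.0997 -0.4683]
 [-0.0879  0.995   0.0469]
 [ 0.4706  0.      0.8823]]
fin top [0.5498 0.1515 0.1224] [254.2391 217.0519]
grip TCP [0.5502 0.1514 0.1215]
turn [ 0.0864 -0.4885 -0.5385]
top 66 [ 0.4418 -0.1659  0.0607] [ 0.4313 -0.177   0.0563] [ 0.4521 -0.1558  0.0656] all [ 0.4301 -0.177   0.0162] [ 0.4546 -0.1533  0.0656]
scene 36 [ 0.4425 -0.1651  0.0593] [ 0.4314 -0.1785  0.0553] [ 0.4565 -0.1553  0.062 ] all [ 0.4293 -0.1785  0.0151] [ 0.4565 -0.1515  0.062 ]
```

>>> {"fn": "drive_tool", "kwargs": {
  "rows": [
    [45, 12, 36, -2.5, 0.0043, -0.0244, -0.0269],
    [45, 12, 36, -2.5, 0.0043, -0.0244, -0.0269],
    [45, 12, 36, -2.5, 0.0043, -0.0244, -0.0269],
    [45, 12, 36, -2.5, 0.0043, -0.0244, -0.0269],
    [45, 12, 36, -2.5, 0.0043, -0.0244, -0.0269]
  ]
}}

```text
time_s: 1.62
tcp_pos: [0.332, -0.3814, 0.229]
ee_rot: [[-0.944, -0.306, 0.124], [-0.307, 0.952, 0.013], [-0.122, -0.026, -0.992]]
wrist_force: [1.2, 1.0, 0.4]
gripper_width: 0.709
gripper_force: 0.0
```

>>> {"fn": "drive_tool", "kwargs": {
  "rows": [
    [45, 12, 36, -2.5, 0.0043, -0.0244, -0.0269],
    [45, 12, 36, -2.5, 0.0043, -0.0244, -0.0269],
    [45, 12, 36, -2.5, 0.0043, -0.0244, -0.0269],
    [45, 12, 36, -2.5, 0.0043, -0.0244, -0.0269],
    [45, 12, 36, -2.5, 0.0043, -0.0244, -0.0269]
  ]
}}

```text
time_s: 2.03
tcp_pos: [0.3922, -0.2013, 0.2171]
ee_rot: [[-0.954, -0.172, 0.247], [-0.175, 0.984, 0.01], [-0.245, -0.034, -0.969]]
wrist_force: [1.2, 1.4, 0.8]
gripper_width: 0.46
gripper_force: 0.0
```

>>> {"fn": "drive_tool", "kwargs": {
  "rows": [
    [45, 12, 36, -2.5, 0.0043, -0.0244, -0.0269],
    [45, 12, 36, -2.5, 0.0043, -0.0244, -0.0269],
    [45, 12, 36, -2.5, 0.0043, -0.0244, -0.0269],
    [45, 12, 36, -2.5, 0.0043, -0.0244, -0.0269],
    [45, 12, 36, -2.5, 0.0043, -0.0244, -0.0269]
  ]
}}

```text
time_s: 2.45
tcp_pos: [0.4486, -0.0331, 0.2056]
ee_rot: [[-0.934, -0.045, 0.355], [-0.052, 0.999, -0.01], [-0.355, -0.027, -0.935]]
wrist_force: [1.1, -1.0, 0.3]
gripper_width: 0.452
gripper_force: 0.0
```

>>> {"fn": "drive_tool", "kwargs": {
  "rows": [
    [45, 12, 36, -2.5, 0.0043, -0.0244, -0.0269],
    [45, 12, 36, -2.5, 0.0043, -0.0244, -0.0269],
    [45, 12, 36, -2.5, 0.0043, -0.0244, -0.0269],
    [45, 12, 36, -2.5, 0.0043, -0.0244, -0.0269],
    [45, 13, 34, 0, 0.0043, -0.0244, -0.0269]
  ]
}}

```text
time_s: 2.87
tcp_pos: [0.5024, 0.1189, 0.1969]
ee_rot: [[-0.891, 0.078, 0.447], [0.064, 0.997, -0.045], [-0.45, -0.011, -0.893]]
wrist_force: [1.2, -0.2, 0.2]
gripper_width: 0.45
gripper_force: 0.0
```

```bash
cat >> h.py <<'E'
def wproj(c,s,X):
    M=np.eye(4);M[:3,:3]=s["ee_rot"];M[:3,3]=s["tcp_pos"];M=M@c["T_tool_cam"]
    p=np.linalg.inv(M)@np.append(X,1);r=np.hypot(p[0],p[1]);th=np.arctan2(r,p[2])
    return c["cx"]+c["fx"]*th*p[0]/r,c["cy"]+c["fy"]*th*p[1]/r
E
python3 - <<'E'
from h import *
s=sense();c=capture("wrist");print(s["time_s"],s["tcp_pos"],s["ee_rot"],c["fx"],c["cx"],c["cy"]);print(c["T_tool_cam"])
R=blockR(-.0998);o=np.array([.5645,.15,.095])
f=cv2.resize(c["frame"],(784,588),interpolation=cv2.INTER_CUBIC)
for x,y,z in[(a,y+b,0) for y in(66,22,-22,-66) for a in(-17.5,17.5) for b in(-16,16)]+[(0,0,31)]:
    u,v=wproj(c,s,o+R@np.array([x,y,z])/1000);cv2.circle(f,(int(u*1.4+.2),int(v*1.4+.2)),2,(0,255,0),-1)
cv2.imwrite("pics/w1.png",f[...,::-1])
E
```

```text
2.8667 [0.50238594 0.11887658 0.19687105] [[-0.89091768  0.07775166  0.4474599 ]
 [ 0.06441088  0.99690926 -0.04497957]
 [-0.44957416 -0.01125181 -0.89317214]] 325.19226210127806 279.96172785229163 209.4459056202493
[[-8.14083159e-04 -9.56800262e-01 -2.90744897e-01  7.92511404e-02]
 [ 9.99999628e-01 -8.61459873e-04  3.49522091e-05  7.69159201e-05]
 [-2.83907345e-04 -2.90744761e-01  9.56800608e-01 -1.43251716e-01]
 [ 0.00000000e+00  0.00000000e+00  0.00000000e+00  1.00000000e+00]]
```

View pics/w1.png

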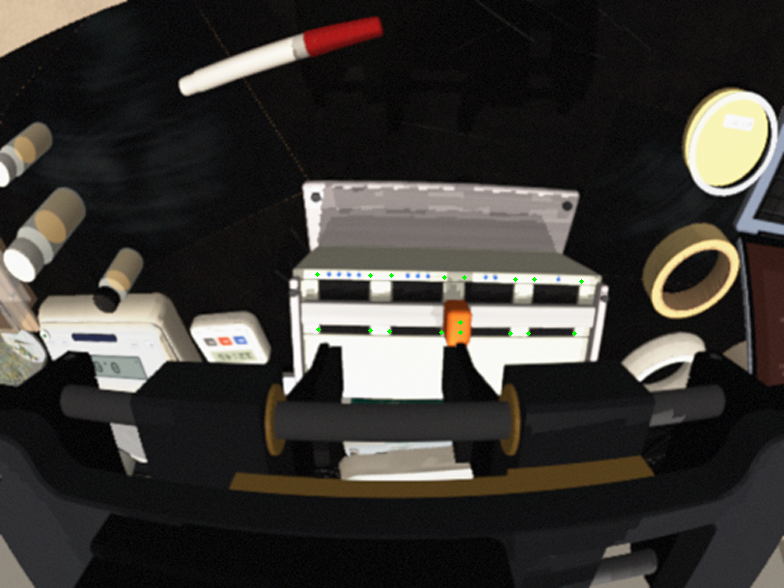

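The wrist picture shows the mouths about 4 px below my dots, so the block is roughly 2 mm further up the slope. The arm was still moving, so I settle it and refine.

>>> {"fn": "drive_tool", "kwargs": {
  "rows": [
    [45, 0, 0, 0, 0, 0, 0],
    [45, 0, 0, 0, 0, 0, 0],
    [45, 0, 0, 0, 0, 0, 0]
  ]
}}

```text
time_s: 3.17
tcp_pos: [0.5027, 0.1169, 0.1971]
ee_rot: [[-0.891, 0.078, 0.446], [0.065, 0.997, -0.045], [-0.449, -0.012, -0.894]]
wrist_force: [1.0, -0.3, -0.2]
gripper_width: 0.453
gripper_force: 0.0
```

```bash
python3 - <<'E'
from h import *
s=sense();c=capture("wrist");print(s["time_s"],s["tcp_pos"],s["ee_rot"])
np.savez("w2.npz",frame=c["frame"],z=c["z_map"],T=c["T_tool_cam"],R=s["ee_rot"],t=s["tcp_pos"],k=[c["fx"],c["fy"],c["cx"],c["cy"]])
R=blockR(-.0998);o=np.array([.5645,.15,.095])
u0,v0=wproj(c,s,o);u0=int(u0)-115;v0=int(v0)-40
x=cv2.resize(c["frame"][v0:v0+80,u0:u0+230],None,fx=3.4,fy=3.4,interpolation=cv2.INTER_CUBIC)
print(u0,v0,x.shape);cv2.imwrite("pics/w2.png",x[...,::-1])
E
```

```text
3.1667 [0.50273529 0.11688318 0.1970923 ] [[-0.89139658  0.07795828  0.44646909]
 [ 0.06451348  0.99688978 -0.04526341]
 [-0.44860914 -0.01154437 -0.8936535 ]]
210 177 (272, 782, 3)
```

View pics/w2.png

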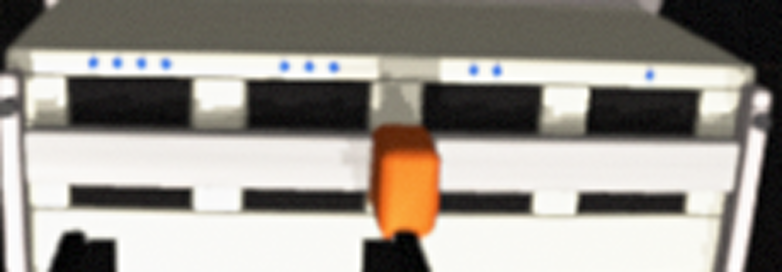

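```bash
python3 - <<'E'
from h import *
np.set_printoptions(precision=4,suppress=True)
from scipy.optimize import least_squares
from scipy.spatial.transform import Rotation as Ro
d=np.load("w2.npz");c=dict(T_tool_cam=d["T"],fx=d["k"][0],fy=d["k"][1],cx=d["k"][2],cy=d["k"][3]);s=dict(ee_rot=d["R"],tcp_pos=d["t"])
h=17.5
pts=[(-h,-82,70,79),(-h,-50,193,80),(-h,-38,248,81),(-h,-6,370,83),(-h,6,424,84),(-h,38,541,87),(-h,50,588,89),(-h,82,697,91),
(h,-82,68,207),(h,-50,192,210),(h,-38,243,209),(h,38,534,213),(h,50,578,214),(h,82,686,214)]
def res(p,z=.095,full=0):
    R=blockR(p[0]);o=np.array([p[1],p[2],p[3] if len(p)>3 else z]);r=[]
    for x,y,u,v in pts:
        uu,vv=wproj(c,s,o+R@np.array([x,y,0])/1000); r+=[uu-(210+(u+.5)/3.4-.5),vv-(177+(v+.5)/3.4-.5)]
    return np.array(r)
for p0 in([-.1,.566,.15],[-.1,.566,.15,.095]):
    g=least_squares(res,p0,x_scale=.01);print(g.x,np.sqrt(np.mean(g.fun**2)));print(g.fun.reshape(-1,2).T)
E
```

```text
[-0.0931  0.5684  0.1497] 0.7141718639289067
[[-0.9154  0.7018 -1.1602  0.9422 -0.9193  0.9625  0.2235  1.3418  0.7331
   0.7323 -0.4627 -0.7214 -0.9606 -0.4117]
 [-0.6654 -0.3483 -0.3888 -0.2451 -0.2474 -0.3195 -0.596  -0.3461  0.5812
   0.5597  1.1145  0.7533  0.462   0.3269]]
[-0.0926  0.5691  0.1497  0.0943] 0.6971057224793802
[[-0.6105  0.8753 -1.0376  0.9304 -0.9793  0.7846  0.0063  1.0354  1.0398
   0.9171 -0.3253 -0.8646 -1.141  -0.6779]
 [-0.6151 -0.3125 -0.3588 -0.2309 -0.2392 -0.3273 -0.6096 -0.3748  0.498
   0.46    1.0092  0.6219  0.3278  0.1871]]
```

```bash
cat >> h.py <<'E'
from scipy.spatial.transform import Rotation as Ro
R=blockR(-.095);O=np.array([.567,.1498,.095])
Rt=np.column_stack([-R[:,0],R[:,1],-R[:,2]])
np.set_printoptions(precision=4,suppress=True)
def B(x,y,z): return O+R@np.array([x,y,z])/1000
def go(p):
    s=sense();print("d mm",(p-s["tcp_pos"])*1000,"turn",Ro.from_matrix(Rt@np.array(s["ee_rot"]).T).as_rotvec())
def st():
    s=sense();print(round(s["time_s"],2),"block mm",R.T@(s["tcp_pos"]-O)*1000,"F block",R.T@s["wrist_force"],"w",s["gripper_width"],s["gripper_force"])
E
python3 - <<'E'
from h import *
st();go(B(0,0,80));print("axes mm",R)
E
```

```text
3.22 block mm [ -5.4832 -38.9936 118.8465] F block [ 0.8163 -0.512   0.3403] w 0.4489431835945993 0.0
d mm [ 26.7148  36.6246 -31.695 ] turn [ 0.0091 -0.0253 -0.0165]
axes mm [[ 0.8784  0.0949 -0.4685]
 [-0.0837  0.9955  0.0446]
 [ 0.4706  0.      0.8823]]
```

>>> {"fn": "drive_tool", "kwargs": {
  "rows": [
    [45, 13.4, 18.3, -15.8, 0.0045, -0.0127, -0.008],
    [45, 13.3, 18.3, -15.9, 0.0046, -0.0126, -0.0085],
    [45, 0, 0, 0, 0, 0, 0],
    [45, 0, 0, 0, 0, 0, 0]
  ]
}}

```text
time_s: 3.55
tcp_pos: [0.5353, 0.15, 0.1812]
ee_rot: [[-0.893, 0.088, 0.442], [0.078, 0.996, -0.039], [-0.444, -0.0, -0.896]]
wrist_force: [0.1, -0.2, 0.4]
gripper_width: 0.451
gripper_force: 0.0
```

```bash
python3 - <<'E'
from h import *
st();go(B(0,0,30))
E
```

```text
3.55 block mm [12.7369 -2.8323 90.8725] F block [ 0.2911 -0.1882  0.3457] w 0.4510921395776353 0.0
d mm [ 17.6001   1.168  -59.7042] turn [-0.0023 -0.0297 -0.0073]
```

>>> {"fn": "drive_tool", "kwargs": {
  "rows": [
    [45, 2, 1, -15, -0.001, -0.015, -0.004],
    [45, 2, 0, -15, -0.001, -0.015, -0.003],
    [45, 0, 0, 0, 0, 0, 0],
    [45, 0, 0, 0, 0, 0, 0]
  ]
}}

```text
time_s: 3.88
tcp_pos: [0.5457, 0.1464, 0.1711]
ee_rot: [[-0.896, 0.086, 0.435], [0.077, 0.996, -0.038], [-0.437, -0.0, -0.9]]
wrist_force: [-0.4, 0.4, -0.1]
gripper_width: 0.451
gripper_force: 0.0
```

```bash
python3 - <<'E'
from h import *
st();go(B(0,0,30))
E
```

```text
3.88 block mm [17.3663 -5.3796 76.9938] F block [-0.4383  0.3483  0.1325] w 0.4514969407688245 0.0
d mm [  7.2733   4.7109 -49.6372] turn [-0.0031 -0.0378 -0.009 ]
```

```bash
python3 - <<'E'
from h import *
s=sense();print(s["joints"],s["joint_velocities"])
E
```

```text
[  32.4458   10.5417  -47.0243   54.4524  -19.0342 -177.4027] [ 0.5253 -0.4682  0.1773 -0.2546 -0.1039 -0.0428]
```

Joint 6 is at its limit (-177). The jaws are symmetric, so I'll back off, untilt and make a half turn about the tool axis.

>>> {"fn": "drive_tool", "kwargs": {
  "rows": [
    [45, -10, 0, 20, 0, 0.11, 0],
    [45, -10, 0, 20, 0, 0.11, 0.03],
    [45, -10, 0, 20, 0, 0.11, 0.03],
    [45, -5, 0, 15, 0, 0.11, 0.03],
    [45, 0, 0, 0, 0, 0.03, 0.11]
  ]
}}

```text
time_s: 4.3
tcp_pos: [0.5466, 0.1325, 0.2285]
ee_rot: [[-0.975, -0.066, 0.21], [-0.075, 0.997, -0.034], [-0.207, -0.049, -0.977]]
wrist_force: [1.6, 0.6, 1.0]
gripper_width: 0.454
gripper_force: 0.0
```

>>> {"fn": "drive_tool", "kwargs": {
  "rows": [
    [45, 0, 0, 0, 0, 0, 0.12],
    [45, 0, 0, 0, 0, 0, 0.12],
    [45, 0, 0, 0, 0, 0, 0.12],
    [45, 0, 0, 0, 0, 0, 0.12],
    [45, 0, 0, 0, 0, 0, 0.12]
  ]
}}

```text
time_s: 4.72
tcp_pos: [0.5433, 0.1292, 0.224]
ee_rot: [[-0.762, -0.618, 0.192], [-0.615, 0.784, 0.084], [-0.203, -0.054, -0.978]]
wrist_force: [-1.1, 0.8, 0.1]
gripper_width: 0.449
gripper_force: 0.0
```

```bash
python3 - <<'E'
from h import *
s=sense();print(s["time_s"],s["joints"],s["tcp_pos"]);print(s["ee_rot"])
E
```

```text
4.7167 [ 30.8105  10.9489 -19.7182   2.0603 -47.3389 -83.4881] [0.5433 0.1292 0.224 ]
[[-0.7623 -0.6181  0.1922]
 [-0.6147  0.7843  0.0839]
 [-0.2026 -0.0542 -0.9778]]
```

>>> {"fn": "drive_tool", "kwargs": {
  "rows": [
    [45, 0, 0, 0, 0, 0, 0.12],
    [45, 0, 0, 0, 0, 0, 0.12],
    [45, 0, 0, 0, 0, 0, 0.12],
    [45, 0, 0, 0, 0, 0, 0.12],
    [45, 0, 0, 0, 0, 0, 0.12]
  ]
}}

```text
time_s: 5.13
tcp_pos: [0.5434, 0.1293, 0.2241]
ee_rot: [[-0.282, -0.953, 0.112], [-0.938, 0.298, 0.178], [-0.203, -0.054, -0.978]]
wrist_force: [-0.2, -0.3, -0.1]
gripper_width: 0.454
gripper_force: 0.0
```

>>> {"fn": "drive_tool", "kwargs": {
  "rows": [
    [45, 0, 0, 0, 0, 0, 0.12],
    [45, 0, 0, 0, 0, 0, 0.12],
    [45, 0, 0, 0, 0, 0, 0.12],
    [45, 0, 0, 0, 0, 0, 0.12],
    [45, 0, 0, 0, 0, 0, 0.12]
  ]
}}

```text
time_s: 5.55
tcp_pos: [0.5436, 0.1292, 0.224]
ee_rot: [[0.296, -0.955, -0.008], [-0.933, -0.291, 0.21], [-0.203, -0.055, -0.978]]
wrist_force: [-0.0, 0.9, 0.4]
gripper_width: 0.451
gripper_force: 0.0
```

>>> {"fn": "drive_tool", "kwargs": {
  "rows": [
    [45, 0, 0, 0, 0, 0, 0.12],
    [45, 0, 0, 0, 0, 0, 0.12],
    [45, 0, 0, 0, 0, 0, 0.12],
    [45, 0, 0, 0, 0, 0, 0.12],
    [45, 0, 0, 0, 0, 0, 0.12]
  ]
}}

```text
time_s: 5.97
tcp_pos: [0.5437, 0.1291, 0.224]
ee_rot: [[0.772, -0.624, -0.125], [-0.603, -0.78, 0.169], [-0.203, -0.055, -0.978]]
wrist_force: [0.2, 0.2, 0.3]
gripper_width: 0.449
gripper_force: 0.0
```

```bash
sed -i 's/^Rt=.*/Rt=np.column_stack([R[:,0],-R[:,1],-R[:,2]])/' h.py; python3 - <<'E'
from h import *
s=sense();print(s["time_s"],s["joints"],s["tcp_pos"]);st();go(B(0,0,80))
E
```

```text
5.9667 [ 23.3832  19.1706  -2.7057 -12.4671 -71.3525  32.613 ] [0.5437 0.1291 0.224 ]
5.97 block mm [ 41.9274 -22.7733 123.784 ] F block [0.2874 0.246  0.1591] w 0.44924791373944656 0.0
d mm [-14.154   24.2251 -58.3642] turn [-0.3133 -0.6319  0.5369]
```

>>> {"fn": "drive_tool", "kwargs": {
  "rows": [
    [45, -3.5, 3, -2, -0.039, -0.079, 0.067],
    [45, -3.5, 3, -2, -0.039, -0.079, 0.067],
    [45, -3.5, 3, -3, -0.039, -0.079, 0.067],
    [45, -3.5, 3, -3, -0.039, -0.079, 0.067],
    [45, 0, 3, -8, -0.039, -0.079, 0.067]
  ]
}}

```text
time_s: 6.38
tcp_pos: [0.5301, 0.1456, 0.2075]
ee_rot: [[0.921, -0.301, 0.249], [-0.31, -0.951, -0.003], [0.238, -0.074, -0.969]]
wrist_force: [1.1, -1.5, -0.6]
gripper_width: 0.451
gripper_force: 0.0
```

>>> {"fn": "drive_tool", "kwargs": {
  "rows": [
    [45, 0, 3, -13, -0.039, -0.079, 0.067],
    [45, 0, 3, -13, -0.039, -0.079, 0.067],
    [45, 0, 3, -14, -0.039, -0.079, 0.067],
    [45, 0, 0, 0, 0, 0, 0],
    [45, 0, 0, 0, 0, 0, 0]
  ]
}}

```text
time_s: 6.8
tcp_pos: [0.5391, 0.1405, 0.1846]
ee_rot: [[0.892, -0.182, 0.414], [-0.174, -0.983, -0.058], [0.417, -0.02, -0.909]]
wrist_force: [-0.5, -0.6, 0.7]
gripper_width: 0.449
gripper_force: 0.0
```

```bash
python3 - <<'E'
from h import *
s=sense();print(s["time_s"],s["joints"]);st();go(B(0,0,80));go(B(0,0,30))
E
```

```text
6.8 [ 35.432    9.4512 -43.8197  43.699  -24.5395   5.5481]
6.8 block mm [ 18.4025 -11.8832  91.725 ] F block [-0.0944 -0.6316  0.8451] w 0.4490234377749621 0.0
d mm [ -9.5436  12.8464 -19.006 ] turn [-0.0283 -0.0563  0.0876]
d mm [ 13.8816  10.6143 -63.1227] turn [-0.0283 -0.0563  0.0876]
```

>>> {"fn": "drive_tool", "kwargs": {
  "rows": [
    [45, -2, 2.6, -4, -0.006, -0.011, 0.018],
    [45, -2, 2.6, -4, -0.006, -0.011, 0.018],
    [45, -2, 2.6, -4, -0.006, -0.011, 0.018],
    [45, -2, 2.6, -4, -0.006, -0.011, 0.018],
    [45, -1.5, 2.4, -3, -0.004, -0.012, 0.016]
  ]
}}

```text
time_s: 7.22
tcp_pos: [0.5321, 0.1552, 0.1675]
ee_rot: [[0.876, -0.094, 0.473], [-0.084, -0.996, -0.042], [0.475, -0.003, -0.88]]
wrist_force: [1.5, -0.5, 1.7]
gripper_width: 0.452
gripper_force: 0.0
```

```bash
python3 - <<'E'
from h import *
s=sense();print(s["time_s"],s["joints"]);st();go(B(0,0,80));go(B(0,0,30))
E
```

```text
7.2167 [ 28.4848   9.3297 -52.236   74.7802 -15.7777 -14.8441]
7.22 block mm [ 3.0076  2.0449 80.5659] F block [ 2.1695 -0.3164  0.7893] w 0.45156656048973 0.0
d mm [-2.5705 -1.8093 -1.9148] turn [-0.0024  0.0047 -0.001 ]
d mm [ 20.8547  -4.0414 -46.0314] turn [-0.0024  0.0047 -0.001 ]
```

>>> {"fn": "drive_tool", "kwargs": {
  "rows": [
    [45, 4, -0.8, -9, -0.001, 0.002, 0],
    [45, 4, -0.8, -9, -0.001, 0.002, 0],
    [45, 4, -0.8, -9, 0, 0, 0],
    [45, 4, -0.8, -9, 0, 0, 0],
    [45, 4, -0.8, -9, 0, 0, 0]
  ]
}}

```text
time_s: 7.63
tcp_pos: [0.5537, 0.1501, 0.1228]
ee_rot: [[0.877, -0.095, 0.471], [-0.084, -0.995, -0.045], [0.473, 0.0, -0.881]]
wrist_force: [0.5, 0.7, 0.3]
gripper_width: 0.451
gripper_force: 0.0
```

>>> {"fn": "drive_tool", "kwargs": {
  "rows": [
    [45, 0, 0, 0, 0, 0, 0]
  ]
}}

```text
time_s: 7.72
tcp_pos: [0.5538, 0.1489, 0.1216]
ee_rot: [[0.878, -0.096, 0.469], [-0.083, -0.995, -0.047], [0.471, 0.002, -0.882]]
wrist_force: [1.0, -1.2, 0.5]
gripper_width: 0.455
gripper_force: 0.0
```

```bash
python3 - <<'E'
from h import *
s=sense();print(s["time_s"],s["joints"]);st();go(B(0,0,29))
c=capture("wrist");save(c,"w3.png")
E
```

```text
7.7167 [ 12.905   14.9345 -52.0847 113.8856  -9.463  -40.4672]
7.72 block mm [ 1.0051 -2.103  29.5722] F block [ 1.2291 -1.127  -0.0401] w 0.4547905867158304 0.0
d mm [-0.4153  2.1521 -0.9779] turn [0.0021 0.0003 0.0007]
```

View pics/w3.png

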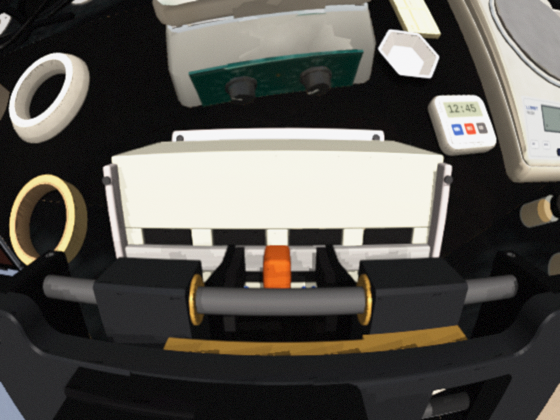

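The fin sits between the pads, at about (277,265). Joints 4 and 5 are close to their limits though, so I identify the kinematics from the logged samples to plan.

```bash
cat > kin.py <<'E'
import numpy as np
from scipy.spatial.transform import Rotation as Ro
from scipy.optimize import least_squares
S=[([-49.412,22.042,.453,0,-68.411,-14.817],[.2718,-.5628,.2416],[[-.9005,-.4348,0],[-.4348,.9005,0],[0,0,-1]]),
([32.4458,10.5417,-47.0243,54.4524,-19.0342,-177.4027],[.5457,.1464,.1711],[[-.896,.086,.435],[.077,.996,-.038],[-.437,0,-.9]]),
([30.8105,10.9489,-19.7182,2.0603,-47.3389,-83.4881],[.5433,.1292,.224],[[-.7623,-.6181,.1922],[-.6147,.7843,.0839],[-.2026,-.0542,-.9778]]),
([23.3832,19.1706,-2.7057,-12.4671,-71.3525,32.613],[.5437,.1291,.224],[[.772,-.624,-.125],[-.603,-.78,.169],[-.203,-.055,-.978]]),
([35.432,9.4512,-43.8197,43.699,-24.5395,5.5481],[.5391,.1405,.1846],[[.892,-.182,.414],[-.174,-.983,-.058],[.417,-.02,-.909]]),
([28.4848,9.3297,-52.236,74.7802,-15.7777,-14.8441],[.5321,.1552,.1675],[[.876,-.094,.473],[-.084,-.996,-.042],[.475,-.003,-.88]]),
([12.905,14.9345,-52.0847,113.8856,-9.463,-40.4672],[.5538,.1489,.1216],[[.878,-.096,.469],[-.083,-.995,-.047],[.471,.002,-.882]])]
r=lambda a,d:Ro.from_euler(a,d,degrees=True).as_matrix()
def chain(j,s4,s6): 
    R=r('z',j[0]);L=[R]
    for a,d in(('y',j[1]),('y',-j[2]),('x',s4*j[3]),('y',-j[4]),('x',s6*j[5])): R=R@r(a,d);L.append(R)
    return L
E
python3 - <<'E'
from kin import *
np.set_printoptions(precision=4,suppress=True)
for s4 in(1,-1):
  for s6 in(1,-1):
    q=[chain(j,s4,s6)[-1].T@np.array(R) for j,p,R in S];M=sum(q)/len(q);print(s4,s6,max(abs(x-M).max() for x in q));B=M;
    if max(abs(x-M).max() for x in q)<.03: print(M)
E
```

```text
1 1 1.0854187788213863
1 -1 1.0170615057488976
-1 1 1.4481968872347037
-1 -1 0.000465033589910975
[[-0.     -0.      1.0002]
 [-1.      0.0001 -0.0002]
 [ 0.0001 -1.      0.0001]]
```

```bash
cat >> kin.py <<'E'
M0=np.array([[0,0,1.],[-1,0,0],[0,-1,0]])
def rows(j):
    L=chain(j,-1,-1);c=[np.array([0,0,1.])]
    for i,ax in((0,'x'),(1,'xz'),(2,'xz'),(4,'xz')):
        for a in ax: c.append(L[i][:,'xyz'.index(a)])
    return np.array(c).T
A=np.vstack([rows(j) for j,p,R in S]);b=np.concatenate([p for j,p,R in S])
t=np.linalg.lstsq(A,b,rcond=None)[0]
def fk(j): return rows(j)@t, chain(j,-1,-1)[-1]@M0
if __name__=="__main__":
    np.set_printoptions(precision=4,suppress=True)
    print(t,(A@t-b).reshape(-1,3)*1000,np.linalg.svd(A)[1])
E
python3 kin.py
```

```text
[ 0.1412  0.0578  0.1316  0.5071  0.2616  0.0412  0.2826 -0.0387] [[111.9549 114.8757 -20.4327]
 [-43.5667  48.6583  -9.2431]
 [-66.3181 145.4579   7.5953]
 [-58.58   146.5603  19.7486]
 [-57.4522  72.7922  -9.0869]
 [-14.759    0.233   -1.9572]
 [ 42.1505 -91.7773  13.3759]] [5.2214 4.8357 2.0494 0.764  0.7097 0.2181 0.1025 0.0859]
```

```bash
sed -i "s/((0,'x'),(1,'xz'),(2,'xz'),(4,'xz'))/((0,'xy'),(1,'z'),(2,'xz'),(3,'yz'),(4,'xz'))/" kin.py; python3 kin.py; sed "s/(4,'xz'))/(4,'xyz'),(5,'yz'))/" kin.py > kin2.py; python3 kin2.py
```

```text
[ 0.1606 -0.     -0.      0.5648  0.4218  0.0001 -0.1598 -0.      0.2874
  0.    ] [[-0.0587 -0.0205  0.0009]
 [-0.0261  0.0146  0.0182]
 [ 0.0344  0.0214 -0.009 ]
 [-0.0071  0.0224  0.0003]
 [-0.0339  0.0173  0.0068]
 [-0.0048 -0.0368  0.0093]
 [ 0.0317  0.0111 -0.0265]] [5.4061 4.4859 3.7274 1.8145 1.4973 1.0261 0.3456 0.1994 0.0888 0.0527]
[ 0.1606 -0.     -0.      0.5648  0.4218  0.0001 -0.0799 -0.      0.2874
 -0.0799 -0.      0.      0.    ] [[-0.0575 -0.0202  0.0003]
 [-0.0242  0.0095  0.0195]
 [ 0.0364  0.0182 -0.0094]
 [-0.0084  0.0234  0.0013]
 [-0.0362  0.0213  0.0059]
 [-0.0057 -0.0344  0.0087]
 [ 0.0322  0.0106 -0.0263]] [5.5468 4.742  4.6012 2.3174 2.0807 1.8212 1.5678 0.981  0.3138 0.1712
 0.0872 0.0495 0.    ]
```

The FK model now fits to 0.05 mm. Next I list the IK branches for the key poses.

```bash
cat >> kin.py <<'E'
lo=np.array([-179.83,-69.29,-61.27,-181.25,-171.15,-177.46]);hi=np.array([179.83,118.12,80.66,117.63,-9.14,177.46])
def ik(p,R,seed=None,n=60):
    rng=np.random.default_rng(0);out=[]
    def f(j):
        q,Q=fk(j);return np.concatenate([(q-p)*5,Ro.from_matrix(Q@R.T).as_rotvec()])
    for k in range(n):
        j0=rng.uniform(lo,hi) if seed is None else seed
        g=least_squares(f,np.clip(j0,lo+.01,hi-.01),bounds=(lo,hi),x_scale=30,max_nfev=80)
        if np.abs(g.fun).max()<2e-4 and not any(np.abs(g.x-o).max()<1 for o in out): out.append(g.x)
        if seed is not None: break
    return out
E
cat > t.py <<'E'
from kin import *
import h
np.set_printoptions(precision=1,suppress=True)
for flip in(0,1):
    Rt=h.Rt if flip==0 else h.Rt@np.diag([-1,-1,1])
    for n,b in(("fin0",(0,0,30)),("fin42",(42,0,30)),("c1",(0,66,26)),("c1up",(0,66,90)),("c4",(0,-66,26)),("c4up",(0,-66,90))):
        for s in ik(h.B(*b),Rt,n=40): print(flip,n,s,"margin",np.minimum(s-lo,hi-s).min())
E
python3 t.py
```

```text
0 fin0 [ 13.1  14.9 -52.1 113.9  -9.4 -40.7] margin 0.29287396779959884
0 fin42 [ 19.8  15.8 -48.2  88.9 -11.6 -21.5] margin 2.432637810395386
0 c1 [ 26.4  17.9 -49.2  95.7 -14.5 -34.6] margin 5.313791450059789
0 c1up [ 39.8  11.5 -47.   61.9 -22.2 -11.7] margin 13.10930892238082
0 c4up [ 20.9   5.7 -55.4  74.6 -12.5  -7.8] margin 3.3564026725164435
1 fin0 [ 13.1  14.9 -52.1 113.9  -9.4 139.3] margin 0.2928739318834701
1 fin42 [ 19.8  15.8 -48.2  88.9 -11.6 158.5] margin 2.4326378100939188
1 c1 [ 26.4  17.9 -49.2  95.7 -14.5 145.4] margin 5.31379145006078
1 c1up [ 39.8  11.5 -47.   61.9 -22.2 168.3] margin 9.180344309933218
1 c4up [ 20.9   5.7 -55.4  74.6 -12.5 172.2] margin 3.3564026723556974
```

```bash
cat > t.py <<'E'
from kin import *
import h
np.set_printoptions(precision=1,suppress=True)
for dl in(12,18):
    Rt=h.Rt@Ro.from_euler('y',dl,degrees=True).as_matrix()
    print(dl,"tool z in block",h.R.T@Rt[:,2])
    for n,b in(("fin0",(0,0,32)),("fin42",(42,0,32)),("c1",(0,66,26)),("c1up",(0,66,110)),("c4",(0,-66,26)),("c4up",(0,-66,110))):
        for s in ik(h.B(*b),Rt,n=25): print(n,s,"margin",np.minimum(s-lo,hi-s).min())
    Rv=Ro.from_euler('z',0).as_matrix()@np.diag([1,-1,-1])@Ro.from_euler('y',dl,degrees=True).as_matrix()
    for z in(.056,.15):
        for s in ik(np.array([.442,-.1655,z]),Rv,n=25): print("vial",s,"margin",np.minimum(s-lo,hi-s).min(),Rv[:,2])
E
python3 t.py
```

```text
12 tool z in block [ 0.2 -0.  -1. ]
c1up [ 27.2   8.5 -54.3 110.9 -21.9 -48.6] margin 6.691480613320195
vial [ -0.9  17.4 -41.6  -0.5 -19.   91.3] margin 9.823436367235068 [ 0.2  0.  -1. ]
vial [ -0.8   7.9 -35.3  -0.3 -34.9  91.1] margin 25.727231094627896 [ 0.2  0.  -1. ]
18 tool z in block [ 0.3 -0.  -1. ]
c4 [  -9.2   15.7  -47.7 -172.   -19.6  -95. ] margin 9.298640488720963
vial [ -0.9  16.4 -45.2  -1.6 -10.4  92.4] margin 1.2463564205607884 [ 0.3  0.  -1. ]
vial [ -0.9   5.9 -39.   -0.6 -27.1  91.4] margin 17.93686938599182 [ 0.3  0.  -1. ]
```

Wrong sign; I want the lean the other way.

```bash
sed -i 's/(12,18)/(-8,-12,-16)/' t.py; python3 t.py
```

```text
-8 tool z in block [-0.1 -0.  -1. ]
fin0 [ 34.   16.5 -42.7  40.8 -19.5  13.1] margin 10.371557919784646
fin42 [ 33.2  18.  -34.5  30.8 -24.7  24.6] margin 15.578763225853596
c1 [ 39.7  19.7 -38.5  40.1 -22.2   8.6] margin 13.054106773601102
c1up [ 45.5  11.6 -34.5  28.3 -34.1  16.8] margin 25.00991992963307
c4 [ 26.5  15.1 -46.3  43.2 -15.4  17.5] margin 6.277569827988497
c4up [ 33.4   5.9 -40.9  25.7 -29.7  30.2] margin 20.32650149683088
vial [ -0.7  23.9 -29.    0.1 -45.1  90.6] margin 32.29996472075217 [-0.1  0.  -1. ]
vial [ -0.7  16.3 -23.2   0.1 -58.5  90.6] margin 38.02224833545439 [-0.1  0.  -1. ]
-12 tool z in block [-0.2  0.  -1. ]
fin0 [ 35.6  17.8 -35.5  24.  -26.5  28.3] margin 17.345804562010624
fin42 [ 33.4  19.3 -28.2  19.5 -31.4  35.5] margin 22.251156679035972
c1 [ 40.8  20.9 -31.7  24.8 -28.4  22.8] margin 19.280914009749345
c1up [ 44.8  12.8 -29.3  19.7 -39.1  25.3] margin 29.953395114765236
c4 [ 29.1  16.5 -38.2  23.  -23.7  35.2] margin 14.51075143546878
c4up [ 32.9   7.4 -35.6  17.2 -35.6  38.6] margin 25.714912970211977
vial [ -0.6  25.6 -26.5   0.2 -49.9  90.5] margin 34.75359875514241 [-0.2  0.  -1. ]
vial [ -0.6  18.2 -21.    0.2 -62.8  90.6] margin 40.28196584714588 [-0.2  0.  -1. ]
-16 tool z in block [-0.3 -0.  -1. ]
fin0 [ 35.1  19.  -29.6  14.5 -32.9  37.8] margin 23.80523119432761
fin42 [ 32.6  20.6 -22.8  12.2 -37.7  42.8] margin 28.521299591256806
c1 [ 40.2  22.1 -25.9  15.3 -34.5  32.2] margin 25.355616125395443
c1up [ 43.7  14.2 -24.5  13.1 -44.1  32. ] margin 34.977928133223344
c4 [ 28.8  17.8 -32.2  13.3 -30.7  44.8] margin 21.51161762624632
c4up [ 31.9   8.9 -30.8  11.1 -41.2  44.9] margin 30.489132059751395
vial [ -0.6  27.4 -24.1   0.2 -54.5  90.5] margin 37.16246007243801 [-0.3  0.  -1. ]
vial [ -0.6  20.1 -18.8   0.2 -67.1  90.5] margin 42.480932511489584 [-0.3  0.  -1. ]
```

```bash
cat >> h.py <<'E'
DL=-12
Rt=Rt@Ro.from_euler('y',DL,degrees=True).as_matrix()
E
python3 -c "
from h import *
go(B(0,0,50));go(B(0,0,32))"
```

```text
d mm [-9.9764  3.2096 16.9445] turn [0.0217 0.2091 0.0017]
d mm [-1.5434  2.4061  1.0625] turn [0.0217 0.2091 0.0017]
```

>>> {"fn": "drive_tool", "kwargs": {
  "rows": [
    [45, -4, 0.5, 6, 0, 0, 0],
    [45, -4, 0.5, 6, 0.003, 0.03, 0],
    [45, -2, 0.5, 5, 0.003, 0.03, 0],
    [45, 0, 0.5, 0, 0.003, 0.03, 0],
    [45, 0, 0.5, 0, 0.003, 0.03, 0]
  ]
}}

```text
time_s: 8.18
tcp_pos: [0.5512, 0.1519, 0.1385]
ee_rot: [[0.904, -0.097, 0.416], [-0.087, -0.995, -0.042], [0.418, 0.002, -0.909]]
wrist_force: [2.5, 0.0, 0.6]
gripper_width: 0.451
gripper_force: 0.0
```

>>> {"fn": "drive_tool", "kwargs": {
  "rows": [
    [45, 0, 0.5, 0, 0.003, 0.03, 0],
    [45, 0, 0, 0, 0.003, 0.03, 0],
    [45, 0, 0, 0, 0.003, 0.03, 0],
    [45, 0, 0, 0, 0, 0, 0]
  ]
}}

```text
time_s: 8.52
tcp_pos: [0.5534, 0.1546, 0.1396]
ee_rot: [[0.934, -0.097, 0.345], [-0.092, -0.995, -0.032], [0.346, -0.002, -0.938]]
wrist_force: [-0.3, 0.6, 1.2]
gripper_width: 0.451
gripper_force: 0.0
```

```bash
python3 -c "
from h import *
st();print(sense()['joints']);go(B(0,0,32))"
```

```text
8.52 block mm [ 8.6428  3.5186 45.8965] F block [0.2132 0.5687 1.2085] w 0.4510386132771371 0.0
[ 35.3648  15.4414 -40.3043  35.9386 -22.5981  17.0508]
d mm [ -1.4147  -3.3997 -16.3289] turn [0.0053 0.0727 0.0023]
```

>>> {"fn": "drive_tool", "kwargs": {
  "rows": [
    [45, -0.4, -1, -4, 0.002, 0.024, 0.001],
    [45, -0.4, -1, -4, 0.002, 0.024, 0.001],
    [45, -0.3, -0.7, -4, 0.001, 0.024, 0],
    [45, -0.3, -0.7, -4, 0, 0, 0],
    [45, 0, 0, 0, 0, 0, 0]
  ]
}}

```text
time_s: 8.93
tcp_pos: [0.551, 0.148, 0.1217]
ee_rot: [[0.957, -0.094, 0.276], [-0.088, -0.996, -0.032], [0.277, 0.007, -0.961]]
wrist_force: [-0.0, -0.2, -0.9]
gripper_width: 0.448
gripper_force: 0.0
```

```bash
python3 -c "
from h import *
st();go(B(0,0,32))"
```

```text
8.93 block mm [-1.3764 -3.326  31.0008] F block [-0.4259 -0.1607 -0.7585] w 0.4476537410122773 0.0
d mm [1.0564 3.2404 1.5294] turn [ 0.0067 -0.0001 -0.001 ]
```

>>> {"fn": "drive_tool", "kwargs": {
  "rows": [
    [45, 1, 1.6, 1, 0.003, 0, 0],
    [45, 0, 1.6, 0.5, 0.003, 0, 0],
    [5, 0, 0, 0, 0, 0, 0],
    [5, 0, 0, 0, 0, 0, 0],
    [5, 0, 0, 0, 0, 0, 0]
  ]
}}

```text
time_s: 9.35
tcp_pos: [0.5523, 0.1512, 0.1238]
ee_rot: [[0.957, -0.093, 0.276], [-0.09, -0.996, -0.026], [0.277, 0.001, -0.961]]
wrist_force: [-0.0, -0.1, 0.3]
gripper_width: 0.299
gripper_force: 0.0
```

>>> {"fn": "drive_tool", "kwargs": {
  "rows": [
    [5, 0, 0, 0, 0, 0, 0],
    [5, 0, 0, 0, 0, 0, 0]
  ]
}}

```text
time_s: 9.52
tcp_pos: [0.5522, 0.1509, 0.1236]
ee_rot: [[0.957, -0.094, 0.275], [-0.09, -0.996, -0.027], [0.276, 0.001, -0.961]]
wrist_force: [0.1, -8.8, 3.0]
gripper_width: 0.158
gripper_force: 23.8
```

```bash
python3 -c "
from h import *
st()"
```

```text
9.52 block mm [ 0.3464 -0.3267 32.2049] F block [ 2.2235 -8.7244  2.1596] w 0.1584798179118067 23.78441959619522
```

>>> {"fn": "drive_tool", "kwargs": {
  "rows": [
    [5, -0.1, -1, 0, 0, 0, 0],
    [5, 0, 0, 0, 0, 0, 0]
  ]
}}

```text
time_s: 9.68
tcp_pos: [0.5523, 0.1507, 0.1237]
ee_rot: [[0.957, -0.093, 0.276], [-0.089, -0.996, -0.025], [0.277, -0.0, -0.961]]
wrist_force: [-2.3, 2.5, -1.1]
gripper_width: 0.153
gripper_force: 30.0
```

```bash
python3 -c "
from h import *
st();print(42*R[:,0])"
```

```text
9.68 block mm [ 0.5399 -0.4601 32.2129] F block [-2.7251  2.226   0.2022] w 0.15251785864143208 30.000260174274445
[36.8909 -3.5152 19.7663]
```

>>> {"fn": "drive_tool", "kwargs": {
  "rows": [
    [5, 6, -0.6, 3.2, 0, 0, 0],
    [5, 6, -0.6, 3.2, 0, 0, 0],
    [5, 6, -0.6, 3.2, 0, 0, 0],
    [5, 6, -0.6, 3.2, 0, 0, 0],
    [5, 6, -0.6, 3.2, 0, 0, 0]
  ]
}}

```text
time_s: 10.1
tcp_pos: [0.5831, 0.1478, 0.1402]
ee_rot: [[0.957, -0.093, 0.276], [-0.089, -0.996, -0.025], [0.278, -0.0, -0.961]]
wrist_force: [-2.6, 4.6, 0.8]
gripper_width: 0.158
gripper_force: 30.0
```

>>> {"fn": "drive_tool", "kwargs": {
  "rows": [
    [5, 4, -0.4, 2.1, 0, 0, 0],
    [5, 3, -0.3, 1.6, 0, 0, 0],
    [5, 0, 0, 0, 0, 0, 0]
  ]
}}

```text
time_s: 10.35
tcp_pos: [0.588, 0.1473, 0.1427]
ee_rot: [[0.957, -0.094, 0.273], [-0.09, -0.996, -0.026], [0.274, 0.0, -0.962]]
wrist_force: [-11.1, 9.1, 2.5]
gripper_width: 0.16
gripper_force: 30.0
```

```bash
sed -i 's/.1498,.095/.1494,.095/' h.py; python3 -c "
from h import *
st()"
```

```text
10.35 block mm [41.0825 -0.0915 32.1874] F block [-9.3563  8.0146  7.837 ] w 0.1601257723043887 30.003800690174103
```

>>> {"fn": "drive_tool", "kwargs": {
  "rows": [
    [5, 1.8, -0.5, 0.9, 0, 0, 0],
    [5, 1, -0.5, 0.5, 0, 0, 0],
    [5, 0, 0, 0, 0, 0, 0]
  ]
}}

```text
time_s: 10.6
tcp_pos: [0.5882, 0.1471, 0.1428]
ee_rot: [[0.958, -0.093, 0.27], [-0.089, -0.996, -0.026], [0.271, 0.0, -0.963]]
wrist_force: [-21.9, 17.4, 4.5]
gripper_width: 0.16
gripper_force: 30.0
```

```bash
python3 -c "
from h import *
st()
c=capture('top');x=cv2.resize(c['frame'][165:235,205:305],(640,448),interpolation=cv2.INTER_CUBIC);cv2.imwrite('pics/d.png',x[...,::-1])"
```

```text
10.6 block mm [41.321  -0.2492 32.1391] F block [-18.5732  15.2835  14.9825] w 0.15975017917681747 30.006352365016937
```

>>> {"fn": "drive_tool", "kwargs": {
  "rows": [
    [45, -0.5, 0.3, -0.3, 0, 0, 0],
    [45, 0, 0, 0, 0, 0, 0],
    [45, 0, 0, 0, 0, 0, 0],
    [45, -5, 0.5, 9.5, 0, 0, 0],
    [45, -10, 1, 19, 0, 0, 0]
  ]
}}

```text
time_s: 11.07
tcp_pos: [0.5758, 0.1457, 0.1711]
ee_rot: [[0.958, -0.096, 0.271], [-0.091, -0.995, -0.03], [0.273, 0.004, -0.962]]
wrist_force: [-0.2, -0.1, 0.9]
gripper_width: 0.413
gripper_force: 0.0
```

>>> {"fn": "drive_tool", "kwargs": {
  "rows": [
    [45, -12, 1, 25, 0, 0, 0],
    [45, -12, 1, 25, 0, 0, 0],
    [45, -5, 0, 15, 0, 0, 0],
    [45, 0, 0, 0, 0, 0, 0]
  ]
}}

```text
time_s: 11.4
tcp_pos: [0.5487, 0.1498, 0.2434]
ee_rot: [[0.955, -0.093, 0.283], [-0.09, -0.996, -0.022], [0.284, -0.005, -0.959]]
wrist_force: [0.0, 0.7, -0.5]
gripper_width: 0.447
gripper_force: 0.0
```

```bash
cat >> h.py <<'E'
Rv=np.diag([1,-1,-1])@Ro.from_euler('y',DL,degrees=True).as_matrix()
def gov(p):
    s=sense();print("d mm",(p-s["tcp_pos"])*1000,"turn",Ro.from_matrix(Rv@np.array(s["ee_rot"]).T).as_rotvec())
E
python3 - <<'E'
from h import *
st();gov(np.array([.442,-.166,.13]))
c=capture('top');x=cv2.resize(c['frame'][165:235,205:305],(800,560),interpolation=cv2.INTER_CUBIC);cv2.imwrite('pics/d.png',x[...,::-1])
m=search_frame("bar_grip",c);print([(d["p"],d["xy"],world(c,*d["xy"])) for d in m[:2]])
E
```

```text
11.4 block mm [ 53.716   -1.3029 139.5441] F block [-0.2767  0.7146 -0.3861] w 0.4465840107117975 0.0
d mm [-106.6812 -315.8367 -113.4045] turn [0.0187 0.4972 0.0924]
[(0.93, [261.8, 196.5], array([0.6008, 0.1332, 0.1259]))]
```

>>> {"fn": "drive_tool", "kwargs": {
  "rows": [
    [60, -12, -35, -5, 0.002, 0.055, 0.01],
    [60, -12, -35, -5, 0.002, 0.055, 0.01],
    [60, -12, -35, -5, 0.002, 0.055, 0.01],
    [60, -12, -35, -5, 0.002, 0.055, 0.01],
    [60, -12, -35, -5, 0.002, 0.055, 0.01]
  ]
}}

```text
time_s: 11.92
tcp_pos: [0.4864, -0.0274, 0.2119]
ee_rot: [[0.999, -0.042, 0.001], [-0.042, -0.999, -0.009], [0.001, 0.009, -1.0]]
wrist_force: [0.7, -0.5, -0.6]
gripper_width: 0.593
gripper_force: 0.0
```

>>> {"fn": "drive_tool", "kwargs": {
  "rows": [
    [60, -12, -35, -10, 0.002, 0.055, 0.01],
    [60, -12, -35, -10, 0.002, 0.055, 0.01],
    [60, -12, -35, -10, 0.002, 0.055, 0.01],
    [60, -11, -35, -10, 0.002, 0.055, 0.01],
    [60, 0, 0, 0, 0, 0, 0]
  ]
}}

```text
time_s: 12.33
tcp_pos: [0.4375, -0.17, 0.1691]
ee_rot: [[0.975, -0.007, -0.224], [-0.008, -1.0, -0.004], [-0.224, 0.006, -0.975]]
wrist_force: [0.7, 0.7, -0.4]
gripper_width: 0.6
gripper_force: 0.0
```

>>> {"fn": "drive_tool", "kwargs": {
  "rows": [
    [60, 0, 0, 0, 0, 0, 0]
  ]
}}

```text
time_s: 12.42
tcp_pos: [0.4391, -0.1675, 0.1706]
ee_rot: [[0.976, -0.005, -0.218], [-0.006, -1.0, -0.004], [-0.218, 0.006, -0.976]]
wrist_force: [0.3, 0.6, -0.0]
gripper_width: 0.599
gripper_force: 0.0
```

```bash
python3 - <<'E'
from h import *
gov(np.array([.442,-.166,.0575]))
s=sense();c=capture("wrist")
f=c["frame"].copy()
for X in[(.442,-.166,.06),(.442,-.166,0)]:
    u,v=wproj(c,s,np.array(X));print(u,v);cv2.circle(f,(int(round(u)),int(round(v))),2,(0,255,0),-1)
for d in masks_of("vial",c)[:3]: print(d["p"],d["xy"],d["region"].sum())
cv2.imwrite("pics/w4.png",f[...,::-1])
E
```

```text
d mm [   2.8719    1.5165 -113.1272] turn [ 0.0056 -0.0106  0.0048]
277.5339216161368 182.00374998599253
277.646146431435 155.84666507671557
0.94 [282.7, 167.2] 1276
0.58 [283.2, 91.4] 2579
```

View pics/w4.png

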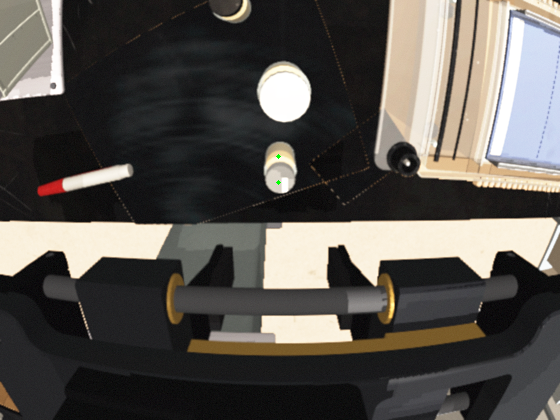

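The small white-capped vial stands at (282,181), a few pixels right of my mark. That puts y near -0.168, and the big vial is clear at (284,92). Descending.

>>> {"fn": "drive_tool", "kwargs": {
  "rows": [
    [60, 0.8, 0, -25, 0.001, -0.003, 0.001],
    [60, 0.8, 0, -25, 0.002, -0.003, 0.002],
    [60, 0.7, 0, -25, 0.002, -0.003, 0.001],
    [60, 0.5, 0, -15, 0, 0, 0],
    [60, 0, 0, 0, 0, 0, 0]
  ]
}}

```text
time_s: 12.93
tcp_pos: [0.4416, -0.1643, 0.0805]
ee_rot: [[0.978, 0.005, -0.21], [0.005, -1.0, -0.001], [-0.21, 0.0, -0.978]]
wrist_force: [0.0, -0.1, -0.1]
gripper_width: 0.598
gripper_force: 0.0
```

```bash
python3 - <<'E'
from h import *
gov(np.array([.442,-.1675,.0575]))
E
```

```text
d mm [  0.424   -3.1874 -23.0455] turn [ 0.0002 -0.002  -0.0054]
```

>>> {"fn": "drive_tool", "kwargs": {
  "rows": [
    [60, 0.2, -2, -11, 0, -0.001, -0.002],
    [60, 0.2, -1.2, -12, 0, -0.001, -0.002],
    [60, 0, 0, 0, 0, 0, 0]
  ]
}}

```text
time_s: 13.18
tcp_pos: [0.4435, -0.1681, 0.0596]
ee_rot: [[0.979, 0.001, -0.204], [0.001, -1.0, -0.001], [-0.204, 0.001, -0.979]]
wrist_force: [-0.8, 0.5, 0.6]
gripper_width: 0.604
gripper_force: 0.0
```

>>> {"fn": "drive_tool", "kwargs": {
  "rows": [
    [20, 0, 0, 0, 0, 0, 0],
    [20, 0, 0, 0, 0, 0, 0],
    [20, 0, 0, 0, 0, 0, 0],
    [20, 0, 0, 0, 0, 0, 0]
  ]
}}

```text
time_s: 13.52
tcp_pos: [0.4444, -0.1687, 0.0608]
ee_rot: [[0.98, 0.0, -0.2], [0.0, -1.0, -0.001], [-0.2, 0.001, -0.98]]
wrist_force: [-0.2, -0.5, 0.5]
gripper_width: 0.385
gripper_force: 0.0
```

>>> {"fn": "drive_tool", "kwargs": {
  "rows": [
    [20, 0, 0, 0, 0, 0, 0]
  ]
}}

```text
time_s: 13.6
tcp_pos: [0.4441, -0.1688, 0.0606]
ee_rot: [[0.98, 0.0, -0.201], [0.0, -1.0, -0.001], [-0.201, 0.001, -0.98]]
wrist_force: [-0.3, -0.4, 0.1]
gripper_width: 0.304
gripper_force: 4.7
```

>>> {"fn": "drive_tool", "kwargs": {
  "rows": [
    [45, 0, 0, 0, 0, 0, 0],
    [45, 0, 0, 0, 0, 0, 0],
    [45, -2, 0, -3, 0, -0.008, 0],
    [20, 0, 0, 0, 0, 0, 0],
    [20, 0, 0, 0, 0, 0, 0]
  ]
}}

```text
time_s: 14.02
tcp_pos: [0.4412, -0.1689, 0.0567]
ee_rot: [[0.981, -0.0, -0.195], [-0.0, -1.0, -0.001], [-0.195, 0.001, -0.981]]
wrist_force: [-1.0, 0.6, 0.4]
gripper_width: 0.364
gripper_force: 0.0
```

>>> {"fn": "drive_tool", "kwargs": {
  "rows": [
    [20, 0, 0, 0, 0, 0, 0],
    [20, 0, 0, 0, 0, 0, 0]
  ]
}}

```text
time_s: 14.18
tcp_pos: [0.4418, -0.1688, 0.0568]
ee_rot: [[0.981, 0.0, -0.194], [-0.0, -1.0, -0.001], [-0.194, 0.001, -0.981]]
wrist_force: [0.1, -0.3, -0.3]
gripper_width: 0.301
gripper_force: 30.0
```

>>> {"fn": "drive_tool", "kwargs": {
  "rows": [
    [20, 0, 0, 0, 0, 0, 0]
  ]
}}

```text
time_s: 14.27
tcp_pos: [0.4418, -0.1688, 0.0568]
ee_rot: [[0.981, -0.0, -0.194], [-0.0, -1.0, -0.001], [-0.194, 0.001, -0.981]]
wrist_force: [0.5, -0.4, -0.3]
gripper_width: 0.301
gripper_force: 30.0
```

```bash
python3 - <<'E'
from h import *
st();s=sense();print(s["tcp_pos"])
zt=np.array(s["ee_rot"]);print("vial axis in tool",zt.T@[0,0,1])
E
```

```text
14.27 block mm [-101.338  -328.687    10.8011] F block [ 0.3118 -0.3721 -0.5596] w 0.30145244530962495 29.976737201213837
[ 0.4418 -0.1688  0.0568]
vial axis in tool [-0.1945  0.0009 -0.9809]
```

```bash
cat >> h.py <<'E'
G=np.array([[.981,0,-.1945],[0,-1,0],[-.1945,0,-.981]])  # grasp orientation, vial upright
vb=G.T@(np.array([.442,-.1688,0])-np.array([.4418,-.1688,.0568])); va=G.T@[0,0,1]
RT=R@G   # tool orientation with vial along block z
def vs(y,z,x=0):
    s=sense();Q=np.array(s["ee_rot"]);b=s["tcp_pos"]+Q@vb
    print(round(s["time_s"],2),"bottom(block mm)",R.T@(b-O)*1000,"tilt",R.T@Q@va,"F block",R.T@s["wrist_force"],"w",round(s["gripper_width"],3))
    print("  d mm",(B(x,y,z)-RT@vb-s["tcp_pos"])*1000,"turn",Ro.from_matrix(RT@Q.T).as_rotvec())
E
python3 -c "
from h import *
vs(-66,70);vs(-66,12)"
```

```text
14.27 bottom(block mm) [-127.8909 -328.7168  -39.4168] tilt [0.4706 0.0009 0.8825] F block [ 0.3118 -0.3721 -0.5596] w 0.301
  d mm [ 59.4017 258.2167 149.9573] turn [-0.0224 -0.4896 -0.0928]
14.27 bottom(block mm) [-127.8909 -328.7168  -39.4168] tilt [0.4706 0.0009 0.8825] F block [ 0.3118 -0.3721 -0.5596] w 0.301
  d mm [ 86.5749 255.6274  98.782 ] turn [-0.0224 -0.4896 -0.0928]
```

>>> {"fn": "drive_tool", "kwargs": {
  "rows": [
    [20, 0, 0, 10, 0, 0, 0],
    [20, 0, 0, 30, 0, 0, 0],
    [20, 0, 0, 35, 0, 0, 0],
    [20, 0, 0, 35, 0, 0, 0],
    [20, 0, 0, 30, 0, 0, 0]
  ]
}}

```text
time_s: 14.68
tcp_pos: [0.4419, -0.169, 0.2]
ee_rot: [[0.981, 0.0, -0.192], [0.0, -1.0, -0.002], [-0.192, 0.001, -0.981]]
wrist_force: [0.8, -0.6, -1.2]
gripper_width: 0.299
gripper_force: 30.0
```

```bash
python3 -c "
from h import *
vs(-66,70)"
```

```text
14.68 bottom(block mm) [ -60.2234 -328.8832   86.7499] tilt [0.4686 0.0012 0.8835] F block [ 0.1694 -0.5249 -1.4917] w 0.299
  d mm [ 59.2179 258.3793   6.7908] turn [-0.0216 -0.4874 -0.0931]
```

>>> {"fn": "drive_tool", "kwargs": {
  "rows": [
    [20, 5.9, 25.8, 0.7, -0.0022, -0.0487, -0.0093],
    [20, 5.9, 25.8, 0.7, -0.0022, -0.0487, -0.0093],
    [20, 5.9, 25.8, 0.7, -0.0022, -0.0487, -0.0093],
    [20, 5.9, 25.8, 0.7, -0.0022, -0.0487, -0.0093],
    [20, 5.9, 25.8, 0.7, -0.0022, -0.0487, -0.0093]
  ]
}}

```text
time_s: 15.1
tcp_pos: [0.4714, -0.0388, 0.2016]
ee_rot: [[0.997, -0.049, 0.052], [-0.048, -0.999, -0.008], [0.052, 0.005, -0.999]]
wrist_force: [1.6, 0.0, -0.6]
gripper_width: 0.301
gripper_force: 30.0
```

>>> {"fn": "drive_tool", "kwargs": {
  "rows": [
    [20, 5.9, 25.8, 0.7, -0.0022, -0.0487, -0.0093],
    [20, 5.9, 25.8, 0.7, -0.0022, -0.0487, -0.0093],
    [20, 5.9, 25.8, 0.7, -0.0022, -0.0487, -0.0093],
    [20, 5.9, 25.8, 0.7, -0.0022, -0.0487, -0.0093],
    [20, 5.9, 25.8, 0.7, -0.0022, -0.0487, -0.0093]
  ]
}}

```text
time_s: 15.52
tcp_pos: [0.5008, 0.0907, 0.2052]
ee_rot: [[0.952, -0.095, 0.29], [-0.092, -0.995, -0.026], [0.291, -0.002, -0.957]]
wrist_force: [1.0, -0.8, -0.2]
gripper_width: 0.302
gripper_force: 30.0
```

>>> {"fn": "drive_tool", "kwargs": {
  "rows": [
    [20, 0, 0, 0, 0, 0, 0],
    [20, 0, 0, 0, 0, 0, 0]
  ]
}}

```text
time_s: 15.68
tcp_pos: [0.5, 0.0898, 0.2042]
ee_rot: [[0.954, -0.092, 0.286], [-0.088, -0.996, -0.027], [0.287, 0.0, -0.958]]
wrist_force: [0.5, -0.1, -0.8]
gripper_width: 0.298
gripper_force: 30.0
```

```bash
python3 -c "
from h import *
vs(-66,12)"
```

```text
15.68 bottom(block mm) [ -2.4941 -65.6065  68.287 ] tilt [ 0.003  -0.0007  1.0001] F block [ 0.0478 -0.0997 -0.9606] w 0.298
  d mm [ 28.3737  -3.056  -48.567 ] turn [ 0.0002 -0.0031 -0.0025]
```

>>> {"fn": "drive_tool", "kwargs": {
  "rows": [
    [20, 7.1, -0.75, -12.1, 0, -0.001, -0.001],
    [20, 7.1, -0.75, -12.1, 0, -0.001, -0.001],
    [20, 7.1, -0.75, -12.1, 0, -0.001, 0],
    [20, 7.1, -0.75, -12.1, 0, 0, 0],
    [20, 0, 0, 0, 0, 0, 0]
  ]
}}

```text
time_s: 16.1
tcp_pos: [0.5289, 0.0844, 0.1536]
ee_rot: [[0.953, -0.1, 0.285], [-0.095, -0.995, -0.031], [0.287, 0.002, -0.958]]
wrist_force: [-0.2, 0.2, -1.3]
gripper_width: 0.3
gripper_force: 30.0
```

```bash
python3 -c "
from h import *
vs(-66,5)
s=sense();c=capture('wrist');f=c['frame'].copy()
for a in(-17.5,17.5):
  for b in(-16,16):
    for y in(-66,-22,22,66):
      u,v=wproj(c,s,B(a,y+b,0));cv2.circle(f,(int(round(u)),int(round(v))),1,(0,255,0),-1)
cv2.imwrite('pics/w5.png',cv2.resize(f[110:340,120:440],(800,575),interpolation=cv2.INTER_CUBIC)[...,::-1])"
```

```text
16.1 bottom(block mm) [ -0.4694 -68.5641   9.8468] tilt [0.0034 0.0041 1.0001] F block [-0.816   0.1852 -1.0671] w 0.3
  d mm [ 2.7344  2.0818 -4.1403] turn [ 0.0018 -0.0035  0.0047]
```

View pics/w5.png

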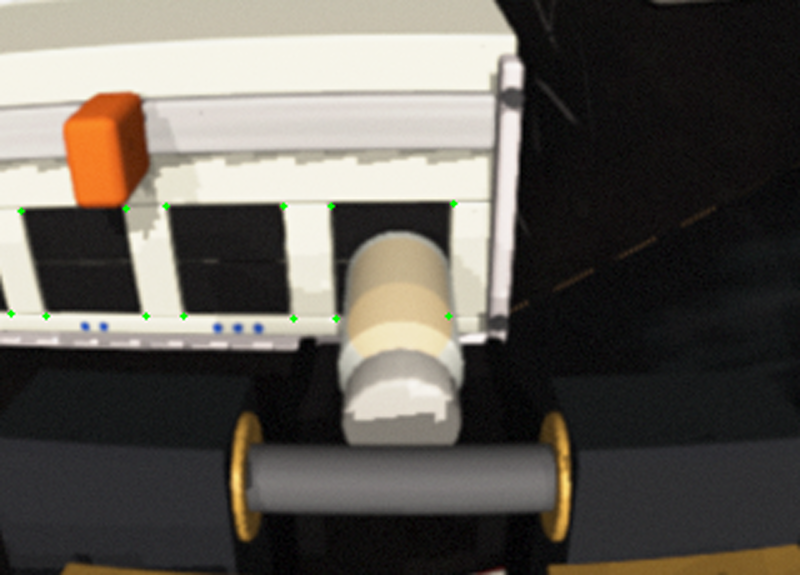

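The mouths are bare, my cell dots match the image, and the vial is over cell 4 at about (400,300). I start feeling.

>>> {"fn": "drive_tool", "kwargs": {
  "rows": [
    [20, 1.4, 1.1, -2, 0.001, -0.0017, 0.0024],
    [20, 1.4, 1.1, -2, 0.001, -0.0017, 0.0023],
    [20, 1.9, -0.2, -3.5, 0, 0, 0],
    [20, 1.9, -0.2, -3.5, 0, 0, 0],
    [20, 0, 0, 0, 0, 0, 0]
  ]
}}

```text
time_s: 16.57
tcp_pos: [0.5359, 0.0879, 0.1444]
ee_rot: [[0.952, -0.092, 0.293], [-0.089, -0.996, -0.025], [0.294, -0.003, -0.956]]
wrist_force: [-0.3, 0.4, 0.7]
gripper_width: 0.303
gripper_force: 30.0
```

```bash
python3 -c "
from h import *
vs(-66,-16)"
```

```text
16.57 bottom(block mm) [  1.4793 -63.9939  -1.3307] tilt [-0.0037 -0.0036  1.0001] F block [0.0292 0.3955 0.7848] w 0.303
  d mm [  5.5821  -2.3395 -13.5353] turn [-0.0023  0.0039 -0.0028]
```

>>> {"fn": "drive_tool", "kwargs": {
  "rows": [
    [20, 0.5, -1.2, -2.5, -0.001, 0.002, -0.001],
    [20, 1.3, -0.4, -3.5, 0, 0, 0],
    [20, 1.9, -0.2, -3.5, 0, 0, 0],
    [20, 1.9, -0.2, -3.5, 0, 0, 0]
  ]
}}

```text
time_s: 16.9
tcp_pos: [0.5414, 0.0859, 0.1311]
ee_rot: [[0.952, -0.093, 0.29], [-0.09, -0.996, -0.026], [0.291, -0.002, -0.957]]
wrist_force: [0.9, -0.6, -0.6]
gripper_width: 0.301
gripper_force: 30.0
```

```bash
python3 -c "
from h import *
vs(-66,-26)"
```

```text
16.9 bottom(block mm) [  0.1305 -65.5275 -15.8505] tilt [-0.0015 -0.0022  1.0001] F block [ 0.6019 -0.4964 -0.9825] w 0.301
  d mm [ 4.6799 -0.7967 -8.9711] turn [-0.0014  0.0017 -0.0017]
```

Free so far at 16 mm; onward past 21 mm.

>>> {"fn": "drive_tool", "kwargs": {
  "rows": [
    [20, 1.4, -0.3, -2.6, 0, 0, 0],
    [20, 1.4, -0.3, -2.6, 0, 0, 0],
    [20, 1.4, -0.2, -2.6, 0, 0, 0],
    [20, 0.5, 0, -0.9, 0, 0, 0]
  ]
}}

```text
time_s: 17.23
tcp_pos: [0.5472, 0.0855, 0.1267]
ee_rot: [[0.951, -0.092, 0.295], [-0.089, -0.996, -0.025], [0.297, -0.002, -0.955]]
wrist_force: [-21.8, 2.7, 34.2]
gripper_width: 0.299
gripper_force: 30.0
```

```bash
python3 -c "
from h import *
vs(-66,-28)"
```

```text
17.23 bottom(block mm) [  3.414  -65.2885 -22.3948] tilt [-0.0068 -0.0031  1.0001] F block [-3.2519  0.6104 40.4823] w 0.299
  d mm [-0.0883 -0.531  -6.3632] turn [-0.0014  0.007  -0.0027]
```

Cell 4 stops the vial at about 21 mm, so it is full. On to cell 3.

>>> {"fn": "drive_tool", "kwargs": {
  "rows": [
    [20, -5, 0.5, 9.5, 0, 0, 0],
    [20, -7, 0.6, 12.5, 0, 0, 0],
    [20, -6, 0.5, 11, 0, 0.003, -0.001],
    [20, 2, 22, 0, 0, 0.002, -0.001],
    [20, 2, 22, 0, 0, 0.002, 0]
  ]
}}

```text
time_s: 17.65
tcp_pos: [0.5322, 0.1308, 0.1568]
ee_rot: [[0.954, -0.097, 0.285], [-0.094, -0.995, -0.025], [0.286, -0.002, -0.958]]
wrist_force: [0.3, 1.0, -0.9]
gripper_width: 0.3
gripper_force: 30.0
```

>>> {"fn": "drive_tool", "kwargs": {
  "rows": [
    [20, 0, 0, 0, 0, 0, 0],
    [20, 0, 0, 0, 0, 0, 0]
  ]
}}

```text
time_s: 17.82
tcp_pos: [0.5322, 0.1315, 0.1556]
ee_rot: [[0.954, -0.094, 0.284], [-0.09, -0.996, -0.026], [0.285, -0.001, -0.959]]
wrist_force: [-0.4, -0.2, -1.0]
gripper_width: 0.299
gripper_force: 30.0
```

```bash
python3 -c "
from h import *
vs(-22,3)
c=capture('wrist');cv2.imwrite('pics/w6.png',cv2.resize(c['frame'][110:340,120:440],(800,575),interpolation=cv2.INTER_CUBIC)[...,::-1])"
```

```text
17.82 bottom(block mm) [ -0.6805 -21.0937  12.1996] tilt [ 0.0054 -0.0012  1.0001] F block [-0.8257 -0.2506 -0.7033] w 0.299
  d mm [ 4.5578 -1.2744 -7.9359] turn [-0.0014 -0.0053 -0.001 ]
```

View pics/w6.png

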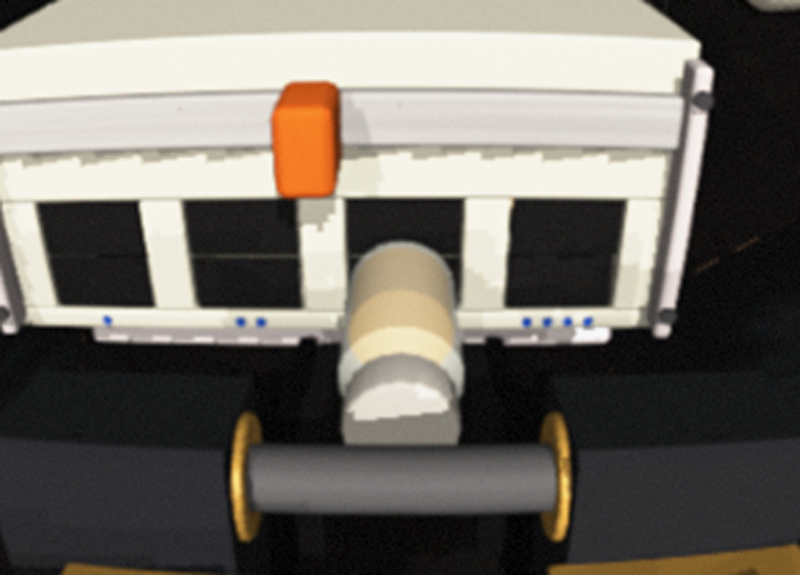

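The vial still sits straight in the jaws and has slid up about 2 mm at most. Probing cell 3.

>>> {"fn": "drive_tool", "kwargs": {
  "rows": [
    [20, 2.9, -0.7, -4.6, 0, -0.002, 0],
    [20, 2.9, -0.7, -4.6, 0, -0.002, 0],
    [20, 2.6, -0.2, -5, 0, -0.001, 0],
    [20, 2.6, -0.2, -5, 0, 0, 0],
    [20, 1.9, -0.2, -3.5, 0, 0, 0]
  ]
}}

```text
time_s: 18.28
tcp_pos: [0.5449, 0.1281, 0.132]
ee_rot: [[0.953, -0.096, 0.287], [-0.092, -0.995, -0.027], [0.289, -0.001, -0.957]]
wrist_force: [0.4, -0.4, -0.4]
gripper_width: 0.299
gripper_force: 30.0
```

```bash
python3 -c "
from h import *
vs(-22,-26)"
```

```text
18.28 bottom(block mm) [ -0.0678 -23.3495 -14.7959] tilt [0.0015 0.0001 1.0001] F block [ 0.2299 -0.38   -0.5423] w 0.299
  d mm [ 5.3608  0.8408 -9.8884] turn [-0.0007 -0.0014  0.0011]
```

>>> {"fn": "drive_tool", "kwargs": {
  "rows": [
    [20, 1, 0.4, -2, 0, 0, 0],
    [20, 1, 0.4, -2, 0, 0, 0],
    [20, 1, 0, -1.8, 0, 0, 0],
    [20, 0, 0, 0, 0, 0, 0]
  ]
}}

```text
time_s: 18.62
tcp_pos: [0.548, 0.1295, 0.127]
ee_rot: [[0.953, -0.095, 0.288], [-0.091, -0.995, -0.026], [0.289, -0.001, -0.957]]
wrist_force: [0.1, 0.0, -0.6]
gripper_width: 0.302
gripper_force: 30.0
```

```bash
python3 -c "
from h import *
vs(-22,-26)"
```

```text
18.62 bottom(block mm) [  0.1859 -21.5704 -20.6008] tilt [ 0.0006 -0.0008  1.0001] F block [-0.1779  0.0201 -0.5836] w 0.302
  d mm [ 2.2952 -0.603  -4.8639] turn [-0.0012 -0.0005  0.0003]
```

>>> {"fn": "drive_tool", "kwargs": {
  "rows": [
    [20, 1, -0.1, -1.8, 0, 0, 0],
    [20, 0.9, -0.1, -1.6, 0, 0, 0],
    [20, 0, 0, 0, 0, 0, 0]
  ]
}}

```text
time_s: 18.87
tcp_pos: [0.5506, 0.1297, 0.1268]
ee_rot: [[0.952, -0.095, 0.292], [-0.091, -0.996, -0.026], [0.293, -0.002, -0.956]]
wrist_force: [-8.7, -0.0, 13.7]
gripper_width: 0.298
gripper_force: 30.0
```

```bash
python3 -c "
from h import *
vs(-22,-29)"
```

```text
18.87 bottom(block mm) [  2.5813 -21.0004 -21.9709] tilt [-0.0034 -0.0021  1.0001] F block [-1.233  -0.8367 16.1456] w 0.298
  d mm [ 1.1094 -0.9882 -7.32  ] turn [-0.002   0.0036 -0.0002]
```

Cell 3 is full too (16 N at the same depth). Cell 2 next.

>>> {"fn": "drive_tool", "kwargs": {
  "rows": [
    [20, -5, 0.5, 9.5, 0, 0, 0],
    [20, -7, 0.6, 12.5, 0, 0, 0],
    [20, -6, 0.5, 11, 0, 0, 0],
    [20, 2.1, 22, 0, 0, 0, 0],
    [20, 2.1, 22, 0, 0, 0, 0]
  ]
}}

```text
time_s: 19.28
tcp_pos: [0.5361, 0.1752, 0.1584]
ee_rot: [[0.952, -0.096, 0.291], [-0.093, -0.995, -0.025], [0.292, -0.003, -0.957]]
wrist_force: [-0.1, 0.2, -1.3]
gripper_width: 0.303
gripper_force: 30.0
```

>>> {"fn": "drive_tool", "kwargs": {
  "rows": [
    [20, 0, 0, 0, 0, 0, 0],
    [20, 0, 0, 0, 0, 0, 0]
  ]
}}

```text
time_s: 19.45
tcp_pos: [0.5361, 0.1759, 0.1571]
ee_rot: [[0.953, -0.094, 0.289], [-0.09, -0.996, -0.025], [0.29, -0.002, -0.957]]
wrist_force: [-1.3, -0.1, -1.3]
gripper_width: 0.297
gripper_force: 30.0
```

```bash
python3 -c "
from h import *
vs(22,-16)"
```

```text
19.45 bottom(block mm) [ 0.0688 23.5783 13.6236] tilt [-0.0001 -0.0022  1.0001] F block [-1.7349 -0.2185 -0.5587] w 0.297
  d mm [ 13.6805  -2.7654 -26.1639] turn [-0.0018  0.0002 -0.0012]
```

>>> {"fn": "drive_tool", "kwargs": {
  "rows": [
    [20, 2.6, -0.8, -4.8, -0.001, 0, -0.001],
    [20, 2.6, -0.8, -4.8, -0.001, 0, 0],
    [20, 2.6, -0.4, -5, 0, 0, 0],
    [20, 2.6, -0.2, -5, 0, 0, 0],
    [20, 1.9, -0.2, -3.5, 0, 0, 0]
  ]
}}

```text
time_s: 19.87
tcp_pos: [0.5484, 0.1718, 0.1327]
ee_rot: [[0.953, -0.097, 0.287], [-0.093, -0.995, -0.029], [0.289, 0.001, -0.957]]
wrist_force: [0.5, -0.7, -1.0]
gripper_width: 0.301
gripper_force: 30.0
```

```bash
python3 -c "
from h import *
vs(22,-26)"
```

```text
19.87 bottom(block mm) [ -0.3117  20.3644 -13.839 ] tilt [0.0012 0.0023 1.0001] F block [ 0.0392 -0.6123 -1.1606] w 0.301
  d mm [  6.0538   0.9326 -10.6095] turn [ 0.0013 -0.0013  0.0022]
```

>>> {"fn": "drive_tool", "kwargs": {
  "rows": [
    [20, 1.2, 0.5, -2, 0, 0, 0.001],
    [20, 1.2, 0.4, -2, 0, 0, 0.001],
    [20, 1, 0, -1.8, 0, 0, 0],
    [20, 1, -0.1, -1.8, 0, 0, 0],
    [20, 0.9, -0.1, -1.6, 0, 0, 0]
  ]
}}

```text
time_s: 20.28
tcp_pos: [0.5538, 0.1733, 0.1246]
ee_rot: [[0.953, -0.094, 0.289], [-0.09, -0.996, -0.028], [0.29, 0.0, -0.957]]
wrist_force: [0.1, 1.0, -0.6]
gripper_width: 0.296
gripper_force: 30.0
```

```bash
python3 -c "
from h import *
vs(22,-29)"
```

```text
20.28 bottom(block mm) [  0.5256  22.5607 -23.4731] tilt [-0.0001 -0.      1.0001] F block [-0.2294  1.0312 -0.5074] w 0.296
  d mm [ 2.0767 -0.7604 -5.1166] turn [ 0.0004  0.0001 -0.0007]
```

>>> {"fn": "drive_tool", "kwargs": {
  "rows": [
    [20, 0.9, -0.2, -1.7, 0, 0, 0],
    [20, 0.9, -0.2, -1.7, 0, 0, 0],
    [20, 0.5, 0, -1, 0, 0, 0],
    [20, 0, 0, 0, 0, 0, 0]
  ]
}}

```text
time_s: 20.62
tcp_pos: [0.5559, 0.1728, 0.12]
ee_rot: [[0.953, -0.094, 0.288], [-0.09, -0.996, -0.028], [0.29, 0.001, -0.957]]
wrist_force: [0.2, 0.2, -1.4]
gripper_width: 0.302
gripper_force: 30.0
```

```bash
python3 -c "
from h import *
vs(22,-29)"
```

```text
20.62 bottom(block mm) [  0.2578  22.1889 -28.5431] tilt [0.0004 0.0004 1.0001] F block [-0.5207  0.2468 -1.3173] w 0.302
  d mm [-0.0526 -0.2066 -0.5292] turn [ 0.0007 -0.0004 -0.0006]
```

Cell 2 is free: -28 mm with no contact force. Release.

>>> {"fn": "drive_tool", "kwargs": {
  "rows": [
    [45, 0, 0, 0, 0, 0, 0],
    [45, 0, 0, 0, 0, 0, 0],
    [45, 0, 0, 0, 0, 0, 0],
    [45, 0, 0, 0, 0, 0, 0],
    [45, 0, 0, 0, 0, 0, 0]
  ]
}}

```text
time_s: 21.03
tcp_pos: [0.5561, 0.1729, 0.1205]
ee_rot: [[0.953, -0.094, 0.289], [-0.09, -0.996, -0.028], [0.29, 0.0, -0.957]]
wrist_force: [0.5, 0.3, 0.2]
gripper_width: 0.445
gripper_force: 0.0
```

>>> {"fn": "drive_tool", "kwargs": {
  "rows": [
    [45, -5, 0.5, 9.5, 0, 0, 0],
    [45, -9, 0.9, 17.5, 0, 0, 0],
    [45, -9, 0.9, 17.5, 0, 0, 0],
    [45, -5, 0.5, 9, 0, 0, 0],
    [45, 0, 0, 0, 0, 0, 0]
  ]
}}

```text
time_s: 21.45
tcp_pos: [0.5284, 0.1767, 0.1762]
ee_rot: [[0.952, -0.093, 0.292], [-0.09, -0.996, -0.024], [0.293, -0.003, -0.956]]
wrist_force: [0.6, -0.0, 0.6]
gripper_width: 0.449
gripper_force: 0.0
```

```bash
python3 -c "
from h import *
st();go(B(40,0,60))
c=capture('wrist');cv2.imwrite('pics/w7.png',cv2.resize(c['frame'][110:340,120:440],(800,575),interpolation=cv2.INTER_CUBIC)[...,::-1])"
```

```text
21.45 block mm [ 2.0507 23.4977 90.9891] F block [0.8334 0.0247 0.2201] w 0.4491697945186369 0.0
d mm [ 45.6225 -27.9513  -9.4828] turn [-0.0013  0.0175 -0.0018]
```

View pics/w7.png

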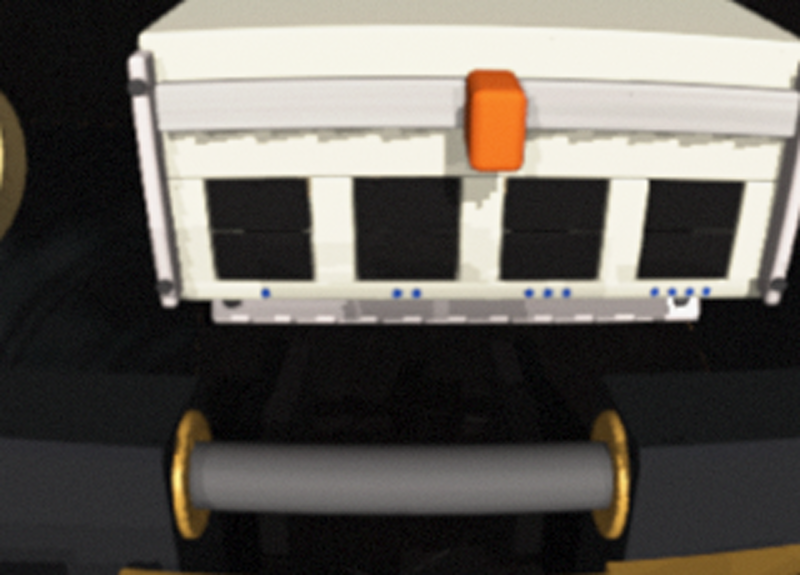

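The vial went down and the leaves of cell 2 are shut behind it, around (405,230). Now back to the fin at (497,120).

>>> {"fn": "drive_tool", "kwargs": {
  "rows": [
    [45, 11.5, -7, -1, 0, 0.004, 0],
    [45, 11.5, -7, -1, 0, 0.004, 0],
    [45, 11.5, -7, -3.5, 0, 0.004, 0],
    [45, 11, -7, -4, 0, 0.005, 0],
    [45, 0, 0, 0, 0, 0, 0]
  ]
}}

```text
time_s: 21.92
tcp_pos: [0.5744, 0.1464, 0.162]
ee_rot: [[0.958, -0.097, 0.27], [-0.092, -0.995, -0.03], [0.271, 0.004, -0.962]]
wrist_force: [-0.4, 0.0, -0.0]
gripper_width: 0.45
gripper_force: 0.0
```

>>> {"fn": "drive_tool", "kwargs": {
  "rows": [
    [45, 0, 0, 0, 0, 0, 0]
  ]
}}

```text
time_s: 22.0
tcp_pos: [0.5734, 0.1468, 0.1625]
ee_rot: [[0.958, -0.096, 0.27], [-0.091, -0.995, -0.03], [0.272, 0.004, -0.962]]
wrist_force: [0.2, -0.1, -0.7]
gripper_width: 0.447
gripper_force: 0.0
```

```bash
python3 -c "
from h import *
st();go(B(41,0,32))"
```

```text
22.0 block mm [37.6119 -1.9589 56.4749] F block [-0.1925 -0.0988 -0.7101] w 0.44713326185453506 0.0
d mm [ 14.6284   0.5739 -20.0005] turn [ 0.0033 -0.0058  0.0009]
```

>>> {"fn": "drive_tool", "kwargs": {
  "rows": [
    [45, 3.7, 0.2, -5, 0.001, -0.002, 0],
    [45, 3.7, 0.2, -5, 0.001, -0.002, 0],
    [45, 3.6, 0.2, -5, 0.001, -0.001, 0],
    [45, 3.6, 0.1, -5, 0, 0, 0],
    [45, 0, 0, 0, 0, 0, 0]
  ]
}}

```text
time_s: 22.42
tcp_pos: [0.5879, 0.1482, 0.1427]
ee_rot: [[0.957, -0.094, 0.275], [-0.09, -0.996, -0.026], [0.276, 0.0, -0.961]]
wrist_force: [0.3, -0.9, -0.5]
gripper_width: 0.448
gripper_force: 0.0
```

```bash
python3 -c "
from h import *
st();go(B(41,0,32))"
```

```text
22.42 block mm [40.8803  0.781  32.228 ] F block [ 0.1225 -0.8809 -0.6655] w 0.4478922637462963 0.0
d mm [ 0.1379 -0.7977 -0.1448] turn [-0.     -0.0004 -0.0007]
```

>>> {"fn": "drive_tool", "kwargs": {
  "rows": [
    [5, 0, -0.7, 0, 0, 0, 0],
    [5, 0, 0, 0, 0, 0, 0],
    [5, 0, 0, 0, 0, 0, 0],
    [5, 0, 0, 0, 0, 0, 0],
    [5, 0, 0, 0, 0, 0, 0]
  ]
}}

```text
time_s: 22.83
tcp_pos: [0.588, 0.1476, 0.1446]
ee_rot: [[0.956, -0.094, 0.277], [-0.091, -0.996, -0.025], [0.278, -0.001, -0.96]]
wrist_force: [-0.7, -7.6, 2.7]
gripper_width: 0.158
gripper_force: 23.7
```

>>> {"fn": "drive_tool", "kwargs": {
  "rows": [
    [5, 0, 0, 0, 0, 0, 0],
    [5, -6, 0.6, -3.2, 0, 0, 0],
    [5, -6, 0.6, -3.2, 0, 0, 0],
    [5, -6, 0.6, -3.2, 0, 0, 0],
    [5, -6, 0.6, -3.2, 0, 0, 0]
  ]
}}

```text
time_s: 23.25
tcp_pos: [0.5633, 0.1498, 0.1313]
ee_rot: [[0.956, -0.094, 0.277], [-0.091, -0.996, -0.025], [0.278, -0.001, -0.961]]
wrist_force: [0.8, -2.8, 2.7]
gripper_width: 0.155
gripper_force: 30.0
```

>>> {"fn": "drive_tool", "kwargs": {
  "rows": [
    [5, -6, 0.6, -3.2, 0, 0, 0],
    [5, -5, 0.5, -2.7, 0, 0, 0],
    [5, -2, 0.2, -1, 0, 0, 0],
    [5, 0, 0, 0, 0, 0, 0]
  ]
}}

```text
time_s: 23.58
tcp_pos: [0.5511, 0.151, 0.1247]
ee_rot: [[0.956, -0.094, 0.278], [-0.091, -0.996, -0.026], [0.279, -0.001, -0.96]]
wrist_force: [1.9, -4.5, 3.8]
gripper_width: 0.158
gripper_force: 30.0
```

```bash
python3 -c "
from h import *
st()"
```

```text
23.58 block mm [-0.1247  0.0782 33.7466] F block [ 3.8823 -4.3422  2.2922] w 0.15827816822250365 30.000565946102142
```

>>> {"fn": "drive_tool", "kwargs": {
  "rows": [
    [5, -1.5, 0, -0.8, 0, 0, 0],
    [5, -1, 0, -0.5, 0, 0, 0],
    [5, 0, 0, 0, 0, 0, 0]
  ]
}}

```text
time_s: 23.83
tcp_pos: [0.5509, 0.1511, 0.1247]
ee_rot: [[0.955, -0.095, 0.281], [-0.091, -0.996, -0.025], [0.282, -0.002, -0.959]]
wrist_force: [12.6, -9.0, 2.3]
gripper_width: 0.156
gripper_force: 30.0
```

```bash
python3 -c "
from h import *
st()"
```

```text
23.83 block mm [-0.2951  0.1276 33.8154] F block [12.877  -7.7218 -4.2769] w 0.15613645219478456 29.99284476041794
```

The bar is at the lower stop (12.9 N, no more travel). I release and retreat.

>>> {"fn": "drive_tool", "kwargs": {
  "rows": [
    [45, 0.5, 0, 0.3, 0, 0, 0],
    [45, 0, 0, 0, 0, 0, 0],
    [45, 0, 0, 0, 0, 0, 0],
    [45, -5, 0.5, 9.5, 0, 0, 0],
    [45, -9, 0.9, 17.5, 0, 0, 0]
  ]
}}

```text
time_s: 24.25
tcp_pos: [0.5337, 0.1523, 0.1481]
ee_rot: [[0.957, -0.094, 0.273], [-0.09, -0.996, -0.027], [0.274, 0.002, -0.962]]
wrist_force: [0.1, -0.1, 0.7]
gripper_width: 0.414
gripper_force: 0.0
```

>>> {"fn": "drive_tool", "kwargs": {
  "rows": [
    [45, -9, 0.9, 17.5, 0, 0, 0],
    [45, -9, 0.9, 17.5, 0, 0, 0],
    [45, -5, 0.5, 15, 0, 0, 0],
    [45, 0, 0, 0, 0, 0, 0],
    [45, 0, 0, 0, 0, 0, 0]
  ]
}}

```text
time_s: 24.67
tcp_pos: [0.5119, 0.1559, 0.2009]
ee_rot: [[0.956, -0.093, 0.278], [-0.09, -0.996, -0.023], [0.279, -0.003, -0.96]]
wrist_force: [-0.1, -0.1, -0.3]
gripper_width: 0.451
gripper_force: 0.0
```

```bash
python3 -c "
from h import *
st();s=sense()
c=capture('wrist');cv2.imwrite('pics/w8.png',c['frame'][...,::-1])
print('fin top predicted',wproj(c,s,B(0,0,31)),[(round(d['p'],2),d['xy']) for d in search_frame('bar_grip',c)[:2]])
c=capture('top');P=cloud(c)
for l in('black_vial','timer','petri'):
  for d in masks_of(l,c)[:1]: print(l,d['p'],np.median(P[d['region']&(c['z_map']>0)],0))
hsv=cv2.cvtColor(c['frame'],cv2.COLOR_RGB2HSV);o=(hsv[...,0]<16)&(hsv[...,1]>160)&(hsv[...,2]>120);o[:165]=0;o[235:]=0;o[:,:205]=0;o[:,305:]=0
print('orange',np.argwhere(o).mean(0)[::-1])"
```

```text
24.67 block mm [  0.8768   1.2123 119.5697] F block [-0.1655 -0.0947 -0.2214] w 0.4511163819156643 0.0
fin top predicted (np.float64(282.37371381220294), np.float64(201.0552833194909)) [(0.87, [281.1, 187.8])]
black_vial 0.68 [ 0.578  -0.1252  0.0583]
timer 0.75 [ 0.6807 -0.0581  0.0188]
petri 0.7 [0.4878 0.3828 0.0082]
orange [254.6444 215.3778]
```

```bash
python3 -c "
from h import *
print(finish_job())"
```

```text
the job is handed in; nothing more can be done
None
```

The white-capped vial is in cell 2, the free one: cells 4 and 3 stopped it at about 21 mm, and I didn't need to try cell 1. The bar is back down over the mouths, the black-capped vial, timer and dish are undisturbed, and the job was handed in at about 25 s. I didn't measure the vial on the floor; after release it was out of sight with the leaves shut over it.

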